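# Refit the return spring of a microscope's sliding stage

## Robot

A 6-joint arm with a two-finger parallel gripper is mounted at the origin on the work surface. World frame = base frame: x ahead of the robot, y to its left, z up, the work surface at z = 0. Lengths are in m, angles in degrees, forces in N, time in s.
With the tool pointing down it reaches from about 0.4 to 0.825 m from the base axis. Payload 7 kg.
Tool frame: the origin (TCP) lies midway between the tips of the shut fingers; the grasp point (between the pads) lies 19 mm behind it (grip_depth is the distance from the TCP to the grasp point, in m); z points along the fingers, y is the direction in which the jaws open and shut (so a half turn about z gives the same grasp; the last joint's range is limited). The gripper opens to 88 mm and grips with 3 to 60 N. Pads are 19 mm wide; open, the fingers measure 130 mm over their backs; the gripper's body (78 mm by 193 mm) begins 47 mm behind the grasp point.
Start: joints at [-51.904, 20.546, 0.682, 0, -70.136, -16.507], TCP at [0.248, -0.628, 0.227] pointing down, gripper open.
Joint ranges: [-176.03, 176.03], [-82.01, 121.73], [-58.28, 71.71], [-173.87, 95.51], [-174.79, -0.11], [-173.66, 173.66]. Speed limits (degrees/s): [136.94, 136.94, 172.46, 180, 180, 180].

## Interface

Orientations are given as [roll, pitch, yaw] about the fixed x, y, z axes, in that order (R = Rz(yaw) Ry(pitch) Rx(roll)).
In Python, from plant import * gives the robot as it stands.
- The arm moves only by the shell command python3 -m inch 'ROWS'. ROWS is JSON, a list of rows, each an object of numbers: "ax", "ay", "az": the turn, a rotation vector about the tool's x, y, z in degrees; "dx", "dy", "dz": the shift along the tool's x, y, z in mm; "fingers": the finger opening in mm, from 0 to 87.6. In form: [{"ax": .., "ay": .., "az": .., "dx": .., "dy": .., "dz": .., "fingers": ..}, ...]. A call has 1 to 8 rows; each row is the pose to reach, as a shift and turn from the pose commanded when the call began, along the tool's axes at that moment; what a row does not reach only later rows make up. A row lasts 1/8 s, in which the tool goes at most 62.5 mm and 10.7 degrees, less where a joint would pass 70% of its speed; a pose out of reach is approached as far as the arm can. A call with a gripper value outside its range is refused whole. The fingers move at their own pace and stop on an object; the grip force is fixed at half the most. Time passes only in rows, so rows that repeat a pose let the fingers close. It gives the time, the measured TCP pose, the force and the opening at its end, in the units of the state.
- get_obs(): the state, without advancing time (a new reading comes with each control period).
- snapshot(name): name is "scene" or "top"; returns a dict with "image" (384x512x3 uint8, red, green, blue), "fx", "fy", "cx", "cy" (pixels), "rvec" (rotation vector, rad) and "tvec" (3), from world to camera coordinates, as OpenCV has them. Camera axes: x right, y down, z forward; pixel columns grow to the right and rows downward; lengths in m; the calibration is good to about 2 mm. A picture is of the moment at which its call begins. There is no depth.
- close_job(): hands the job in, once; it reports no verdict.
Trained networks look in the newest picture that a camera, given by its name, has taken for a name from the list of things; names that differ only in an ending like _2 or _b are one class to them, and where a whole thing is asked for, a point or a joint stands for the part that bears it (a point fixed in the world has none). Each returns a list of dicts, best first, with "score" (0 to 1); they miss things now and then, are a little off and sometimes report something else, mostly with a low value. They report only what shows in the picture. A call takes as long as a camera call.
- search_frame(target, camera): "bbox" ([centre column, centre row, width, height] in pixels, round what is visible of it).
- trace(target, camera): "mask" (384x512 bool, what is visible of it) and "bbox" ([centre column, centre row, width, height] in pixels, round what is visible of it).
- landmark_of(target, camera): "position" ([column, row] in pixels: a listed point, or the origin of a listed thing).
The state is a dict: "clock": time; "joint_pos": joint angles; "qvel": joint speeds; "tau": joint torques, N m; "tool_pos": TCP position; "orientation": TCP orientation; "force": force on the tool from outside, world axes, zero at the start; "moment": the same for the moment, N m; "opening": finger opening in m.
Only numpy, scipy, OpenCV 4.12 (cv2) and the standard library are available. Lean on these libraries where they do the work, as an engineer would, in place of code of your own. Each camera call takes 0.05 s, during which the arm holds its last target.

## Task

The sliding stage of the microscope is on the bench for service: first slide its carriage all the way in against the stop at the spring-lug end, then take the return spring from the kit tray, hook its bent leg down into the hole in the lug and stretch the spring so that its eye goes over the headed post on the carriage. Then check the spring: push the carriage out to the far end of its travel and let the spring bring it back to the stop. Leave the dish, the jar and the screwdriver where they are.

Things in the scene. Friction and masses are not known exactly. Their poses are not given: they have to be found in the camera images.
- stage: the sliding stage, fixed on the bench: black base 210 x 310 x 16 mm (x, y, z), cream carriage plate 120 x 150 mm (top at 36 mm) sliding along y between two aluminium stop blocks (42 mm high). The spring works level along the line x = +92 mm, parallel to y, 58 mm above the bench: lug with hole at the -y end, post in +y from it. Origin: on the underside, 15 mm in -x from its centre; z up.
- channel (a point): aluminium channel on the spring line between lug and post, fixed; this point is the middle of its floor, 49 mm above the bench. 40 mm long (y), 22 mm wide inside, lips 5 mm high. The spring's 18 mm coil rests in it, level, when the leg is in the hole. Within 45 mm of the spring line only lug, channel and post rise above 36 mm. Axes of the stage.
- carriage (a joint): travel of the carriage along the stage's y axis: 0 m when it rests against the stop at the lug end, growing to 0.060 m (far end of travel) as it moves in +y, away from the lug. It slides with about 0.8 N of friction and stays where it is left while no spring is fitted; damped, so that the spring brings it back within a second.
- knob (a point): middle of the carriage's black push knob, a plain upright cylinder 26 mm across, standing free from 46 to 80 mm above the bench (this point: 63 mm) on the carriage plate (36 mm); push it sideways to slide the carriage. Moves with the carriage; axes of the stage.
- lug_hole (a point): centre of the upper mouth of the hole in the fixed steel lug, 55.5 mm above the bench. Vertical hole 10 mm across through a plate 6 mm thick (26 x 20 mm in x, y), free space below; an upright as high as the plate carries it on its -y side, 10 to 16 mm from the hole. Axes of the stage.
- post (a point): axis of the carriage's steel post, at the height where the eye belongs (57.5 mm above the bench). Neck 9 mm across, rising from a 22 mm square block whose top is 4.5 mm below this point; head 15.6 mm across, tapered on top, 4 to 7.5 mm above this point. With the carriage on its stop it stands 180 mm in +y from the hole: the spring must stretch about 24 mm. Axes of the stage.
- hook_plug (a point): centre of the flat-sided steel plug at the spring's hook end (26 mm long, 12 wide, 16 high; grasp across the width). Spring: straight, 166 mm overall, about 0.17 kg; x runs from hook end to eye end, z up as it lies in the tray, level, 42 mm above the bench. From the plug a 5 mm wire runs 16 mm in -x, then bends straight down (-z): the leg.
- hook_tip (a point): lower end of the spring's bent leg (5 mm thick): 29 mm in -x and 26 mm in -z from the centre of the hook plug. When the wire lies on the lug the leg reaches 23.5 mm down from the hole's upper mouth. Axes of the hook plug.
- eye_plug (a point): centre of the flat-sided plug at the spring's eye end, same size as the hook plug; 86 mm in +x from it while the coil is unstretched. The 18 mm thick coil between the plugs begins to stretch at about 1.4 N and takes about 0.08 N more per mm, up to 130 mm. It does not bend sideways.
- eye (a point): centre of the eye, a flat ring of 5 mm wire, level, 21 mm inside and 32 mm outside; 32 mm in +x from the centre of the eye plug. On the post and pulled tight, the eye's centre lies about 6 mm from the post's axis, towards the lug.
- tray: grey kit tray 230 x 100 mm, fixed, rim 12 mm high, floor 6 mm. The spring lies along its middle, leg hanging free, coil in a channel 30 mm wide (middle 40 mm), eye on a block 26 x 34 mm; both plugs stand free. Origin: underside centre; x along the spring towards the eye, z up.
- dish: bystander: covered glass specimen dish, 96 mm across, 18 mm high; origin at the underside centre
- jar: bystander: glass jar with white lid, 52 mm across, 75 mm high; origin at the underside centre
- driver: bystander: screwdriver 190 mm long with black handle, lying on the bench; origin at its underside

How it is judged (in metres and radians):
On the way, in this order (a step that is already met when the one before it is completed fails the run):
1. the carriage is slid in against its stop at the lug end (within 4 mm) (value of joint carriage below 0.004 m), for 0.1 s.
2. the spring's leg is in the hole of the lug (horizontal distance between hook_tip and lug_hole below 0.008 m and z of hook_tip in the frame of lug_hole below -0.009 m), for 0.2 s.
3. the eye is around the post, under its head, with the leg still in the hole (all of step 2 and horizontal distance between eye and post below 0.0105 m and z of eye in the frame of post between -0.006 and 0.004 m), for 0.2 s.
4. the carriage is pushed out to the far end of its travel (last 6 mm) with the spring on (all of step 3 and value of joint carriage above 0.054 m), for 0.1 s.
At the end, for the whole second after the job is handed in: the carriage has come back to within 3 mm of its stop and is at rest, the leg is in the lug's hole (its tip at least 9 mm below the hole's mouth and within 8 mm of its axis) and the eye is around the post's neck, under the head (post axis inside the eye, eye 6 mm below to 4 mm above its place) (all of step 3 and value of joint carriage below 0.003 m and velocity of joint carriage below 0.005 m/s); the robot touches nothing.
It fails at once if the dish is knocked more than 40 mm from its place (distance of dish from where it was at the start of the episode above 0.04 m).
It fails at once if the jar is knocked more than 40 mm from its place (distance of jar from where it was at the start of the episode above 0.04 m).
It fails at once if the screwdriver is knocked more than 40 mm from its place (distance of driver from where it was at the start of the episode above 0.04 m).
It also fails if it takes over 72 s, if anything falls off the work surface, if the arm or the gripper's body presses on something with over 40 N, if the wrist force passes 120 N, or if a joint passes its speed limit or range.

## Working session

There is one attempt and no reset: what is moved stays moved. The work goes in short steps, Python scripts to look and compute and a shell command to move; the robot and the scene stay as the last step left them, time stands still between calls to the robot, and variables do not carry over. Pictures are saved under pics/ and viewed, and the job is handed in when it is done.

```bash
ls; mkdir -p pics; python3 - <<'E'
from plant import *
import cv2
o=get_obs();print(o)
for n in("scene","top"):
    s=snapshot(n);cv2.imwrite(f"pics/{n}0.png",s["image"][:,:,::-1])
    print(n,{k:s[k] for k in s if k!="image"})
    for t in["stage","channel","knob","lug_hole","post","hook_plug","hook_tip","eye_plug","eye","tray","dish","jar","driver"]:
        print(t,[(p["position"],round(p["score"],2)) for p in landmark_of(t,n)[:2]])
E
```

```text
pics
{'clock': 0.0, 'joint_pos': array([-5.19067173e+01,  2.05903304e+01,  6.32277833e-01, -2.06492984e-02,
       -7.01353719e+01, -1.65062051e+01]), 'qvel': array([ 0.11543997,  0.0892407 , -0.08132916,  0.06411205,  0.00550968,
       -0.00628799]), 'tau': array([-1.81974327e-03, -5.82704508e+01,  2.93069905e+01,  6.99784756e+00,
        6.94125876e-03, -1.54709483e-04]), 'tool_pos': array([ 0.24812433, -0.62720079,  0.22562213]), 'orientation': array([ 1.79904910e+02, -7.93472542e-03, -1.58419948e+02]), 'force': array([-0.46206737,  0.20170755,  1.07211534]), 'moment': array([ 0.00274899, -0.01998304,  0.01302363]), 'opening': 0.08735719215369941}
scene {'fx': 396.69914920477964, 'fy': 396.69914920477964, 'cx': 261.3151715942072, 'cy': 191.47841474235946, 'rvec': array([ 1.72636193,  1.66658054, -0.77946805]), 'tvec': array([-0.00462916, -0.34603334,  1.54823619])}
stage [([249.1, 191.7], 0.86)]
channel [([233.9, 200.5], 0.85), ([149.7, 184.6], 0.72)]
knob [([253.7, 162.1], 0.59)]
lug_hole [([205.3, 200.4], 0.93)]
post [([249.1, 191.9], 0.58)]
hook_plug [([377.1, 166.8], 0.78)]
h
[... 310 characters left out ...]
576105, 'cx': 250.85446259614233, 'cy': 195.24479254856843, 'rvec': array([ 2.11033543, -2.13584235,  0.21109885]), 'tvec': array([-0.01567831,  0.60353505,  1.0545911 ])}
stage [([259.7, 223.0], 0.98)]
channel [([274.5, 180.6], 0.76)]
knob [([255.6, 240.2], 0.97)]
lug_hole [([301.1, 175.5], 0.64), ([368.4, 236.2], 0.17)]
post [([221.1, 192.4], 0.61)]
hook_plug [([112.4, 242.0], 0.7)]
hook_tip [([117.1, 251.2], 0.83), ([274.6, 183.2], 0.22)]
eye_plug [([109.0, 204.0], 0.64), ([301.6, 179.2], 0.53)]
eye [([103.2, 194.2], 0.48)]
tray [([116.3, 224.1], 0.58)]
dish [([368.7, 237.7], 0.81), ([265.6, 223.8], 0.27)]
jar [([189.6, 140.8], 0.77), ([111.9, 239.0], 0.35)]
driver [([282.0, 139.7], 0.6)]
```

View pics/scene0.png

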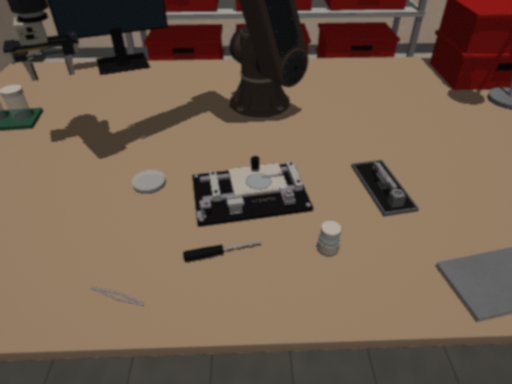

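View pics/top0.png

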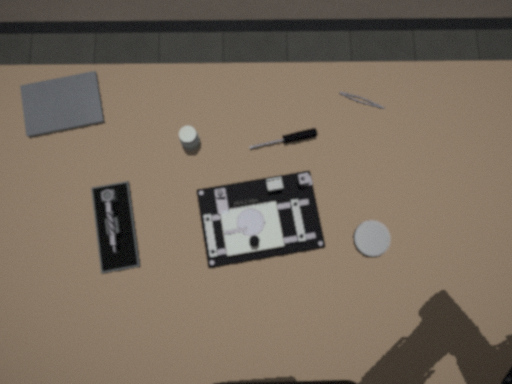

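The top view shows the stage with the lug at about (305,180), the post at (221,194) and the knob at (255,241). The tray is on the left, with the hook end at (113,248) and the eye at (107,195). Next I'll measure in enlarged crops.

```bash
cat > h.py <<'E'
from plant import *
import numpy as np, cv2
def cam(n):
    s=snapshot(n); return s
def proj(s,P):
    K=np.array([[s["fx"],0,s["cx"]],[0,s["fy"],s["cy"]],[0,0,1]])
    return cv2.projectPoints(np.atleast_2d(np.array(P,float)),s["rvec"],s["tvec"],K,None)[0].reshape(-1,2)
def back(s,uv,z):
    R=cv2.Rodrigues(s["rvec"])[0];c=-R.T@s["tvec"]
    d=R.T@np.array([(uv[0]-s["cx"])/s["fx"],(uv[1]-s["cy"])/s["fy"],1]);return c+d*(z-c[2])/d[2]
def crop(s,u0,v0,w,h,k,fn):
    im=s["image"][v0:v0+h,u0:u0+w,::-1];cv2.imwrite(fn,cv2.resize(im,None,fx=k,fy=k,interpolation=cv2.INTER_CUBIC))
E
python3 - <<'E'
from h import *
Z=dict(channel=.049,knob=.063,lug_hole=.0555,post=.0575,hook_plug=.042,hook_tip=.016,eye_plug=.042,eye=.042,stage=0,tray=0,dish=0,jar=0,driver=0)
for n in("top","scene"):
    s=cam(n)
    for t in Z:
        L=landmark_of(t,n)
        print(n,t,[(np.round(back(s,p["position"],Z[t])*1000).astype(int)[:2].tolist(),round(p["score"],2)) for p in L[:2]])
    R=cv2.Rodrigues(s["rvec"])[0];print((-R.T@s["tvec"]).round(3))
    if n=="top": crop(s,190,165,140,105,5.7,"pics/t1.png");crop(s,85,170,65,105,5.7,"pics/t2.png")
    else: crop(s,185,145,135,80,5.9,"pics/s1.png");crop(s,340,150,85,70,7,"pics/s2.png")
E
```

```text
top channel [([636, -81], 0.6)]
top knob [([492, -30], 0.76)]
top lug_hole [([649, -154], 0.83)]
top post [([611, 55], 0.63)]
top hook_plug [([488, 330], 0.54)]
top hook_tip [([466, 314], 0.82)]
top eye_plug [([487, -32], 0.73), ([588, 342], 0.51)]
top eye []
top stage [([538, -45], 0.69)]
top tray [([541, 343], 0.59)]
top dish [([504, -331], 0.63)]
top jar [([768, 136], 0.94)]
top driver [([766, -109], 0.66)]
[ 0.391 -0.015  1.151]
scene channel [([628, -79], 0.55)]
scene knob []
scene lug_hole [([646, -158], 0.94)]
scene post [([607, 58], 0.8)]
scene hook_plug [([495, 331], 0.81)]
scene hook_tip [([477, 322], 0.57)]
scene eye_plug [([570, 340], 0.58)]
scene eye [([611, 351], 0.52)]
scene stage [([542, -51], 0.75)]
scene tray [([547, 335], 0.93)]
scene dish [([487, -345], 0.84)]
scene jar [([767, 138], 0.64)]
scene driver [([763, -116], 0.82)]
[ 1.409 -0.044  0.728]
```

View pics/t1.png

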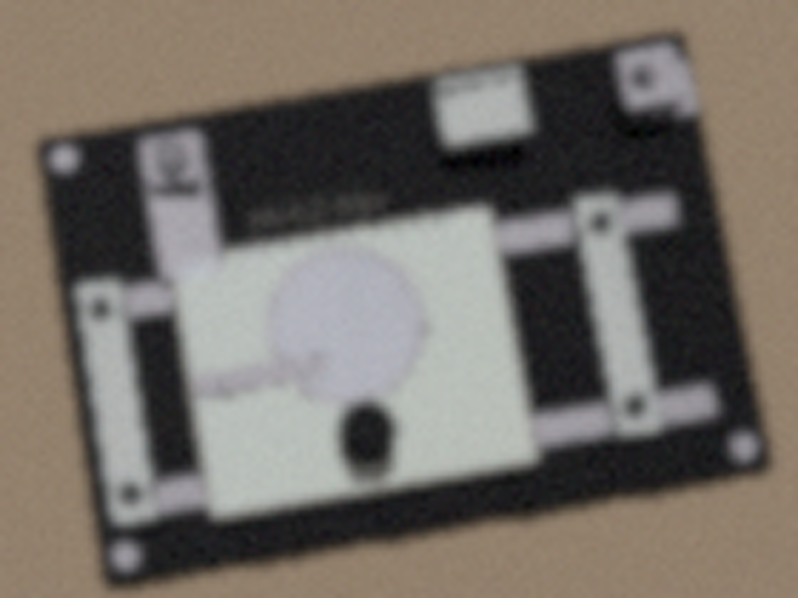

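View pics/t2.png

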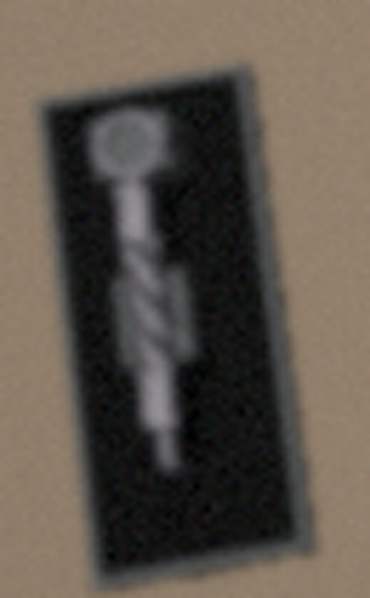

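View pics/s1.png

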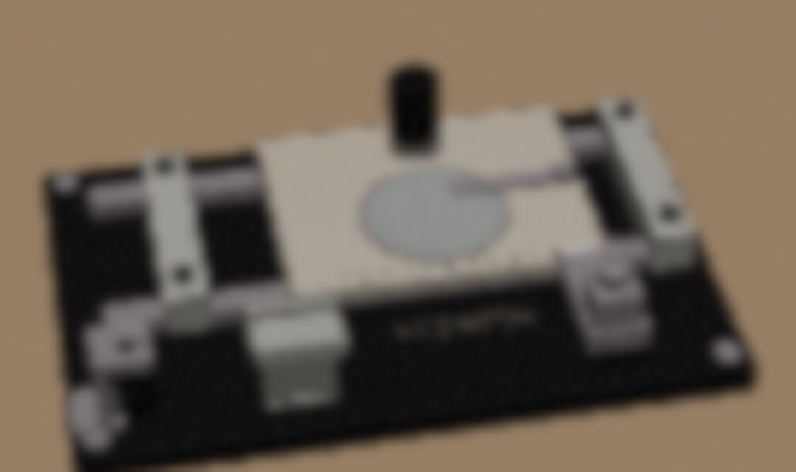

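View pics/s2.png

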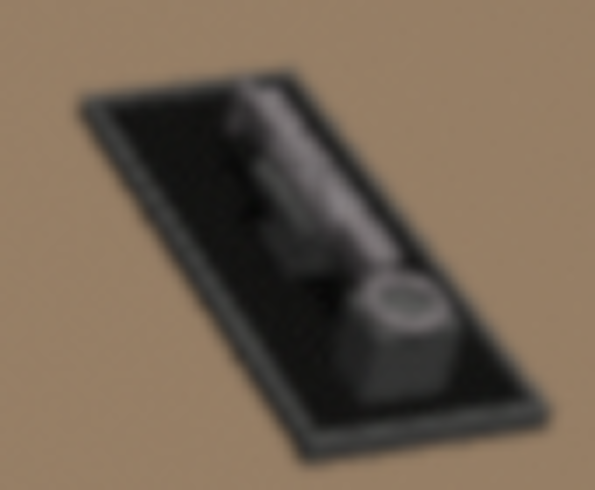

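The crops show clear base and tray corners. I'll fit the stage and tray poses from those corners, using both cameras.

```bash
cat > fit.py <<'E'
from h import *
from scipy.optimize import least_squares
def T(p,P):
    c,s=np.cos(p[2]),np.sin(p[2]);P=np.atleast_2d(P).astype(float)
    return np.c_[p[0]+c*P[:,0]-s*P[:,1],p[1]+s*P[:,0]+c*P[:,1],P[:,2]]
def px(l,u0,v0,k): l=np.array(l,float);return (l+.5)/k-.5+[u0,v0]
def fit(obs,p0):
    f=lambda p:np.concatenate([(proj(s,T(p,P))-uv).ravel() for s,P,uv in obs])
    r=least_squares(f,p0,loss='soft_l1');return r.x,f(r.x).reshape(-1,2)
E
python3 - <<'E'
from fit import *
s=cam("top");c=cam("scene")
ct=px([(40,145),(685,35),(770,468),(107,585)],190,165,5.7)
cs=px([(45,178),(755,385),(77,470)],185,145,5.9)
B=np.array([[.12,.155,.016],[.12,-.155,.016],[-.09,-.155,.016],[-.09,.155,.016]])
p0=[.54,-.04,.18]
for nm,o in(("top",[(s,B,ct)]),("sc",[(c,B[[2,0,1]],cs)]),("both",[(s,B,ct),(c,B[[2,0,1]],cs)])):
    p,r=fit(o,p0);print(nm,p[:2].round(4),np.degrees(p[2]).round(2));print(r.round(1).tolist())
def inst(q):
    d=q[:2]-p[:2];cc,ss=np.cos(p[2]),np.sin(p[2]);return np.round([1000*(cc*d[0]+ss*d[1]),1000*(-ss*d[0]+cc*d[1])],1)
# visible features
for nm,cam_,uv,z in(("lug t",s,px((642,77),190,165,5.7),.0555),("lug s",c,px((125,346),185,145,5.9),.0555),
  ("post t",s,px((172,153),190,165,5.7),.065),("post s",c,px((611,278),185,145,5.9),.065),
  ("knob t",s,px((368,428),190,165,5.7),.08),("knob s",c,px((413,72),185,145,5.9),.08)):
    q=back(cam_,uv,z);print(nm,q[:2].round(4),inst(q))
for s_,n in((s,"top"),(c,"scene")):
    for t,z in(("lug_hole",.0555),("post",.0575),("channel",.049),("knob",.063),("stage",0)):
        print(n,t,[inst(back(s_,a["position"],z)).tolist() for a in landmark_of(t,n)[:1]])
# tray
ct=px([(40,103),(250,65),(312,548),(97,583)],85,170,5.7)
Bt=np.array([[.115,.05,.012],[.115,-.05,.004],[-.115,-.05,.004],[-.115,.05,.012]])
cs=px([(80,100),(295,72),(550,410),(305,455)],340,150,7)
Bs=np.array([[-.115,-.05,.012],[-.115,.05,.012],[.115,.05,.012],[.115,-.05,.006]])
for nm,o in(("top",[(s,Bt,ct)]),("sc",[(c,Bs,cs)]),("both",[(s,Bt,ct),(c,Bs,cs)])):
    p,r=fit(o,[.54,.34,.15]);print("tray",nm,p[:2].round(4),np.degrees(p[2]).round(2));print(r.round(1).tolist())
print("eye",inst(back(s,px((128,143),85,170,5.7),.042)),inst(back(c,px((410,300),340,150,7),.042)))
print("hook wire end",inst(back(s,px((171,468),85,170,5.7),.044)))
for s_,n in((s,"top"),(c,"scene")):
    for t,z in(("eye",.042),("eye_plug",.042),("hook_plug",.042),("hook_tip",.016),("tray",0)):
        print(n,t,[inst(back(s_,a["position"],z)).tolist() for a in landmark_of(t,n)[:1]])
E
```

```text
top [ 0.5357 -0.0492] 9.16
[[-0.7, -0.8], [0.2, -0.7], [1.2, 0.6], [-0.4, 0.7]]
sc [ 0.5414 -0.049 ] 8.35
[[0.1, 0.1], [1.3, -0.4], [-1.4, 0.0]]
both [ 0.5369 -0.0492] 9.11
[[-0.7, -1.3], [0.2, -1.1], [1.2, 0.2], [-0.4, 0.2], [-0.2, -0.4], [1.3, -2.1], [-0.6, -0.7]]
lug t [ 0.6475 -0.1564] [  92.2 -123.3]
lug s [ 0.6473 -0.1598] [  91.5 -126.6]
post t [0.6128 0.0562] [91.6 92.1]
post s [0.6204 0.0528] [98.5 87.5]
knob t [ 0.4877 -0.0295] [-45.5  27.3]
knob s [ 0.4806 -0.0313] [-52.8  26.6]
top lug_hole [[95.8, -119.5]]
top post [[89.2, 91.5]]
top channel [[90.3, -47.8]]
top knob [[-42.2, 21.8]]
top stage [[1.0, -0.3]]
scene lug_hole [[82.6, -127.1]]
scene post [[90.1, 93.4]]
scene channel [[87.7, -46.4]]
scene knob [[-47.4, 27.5]]
scene stage [[4.2, -7.9]]
tray top [0.5353 0.3352] 9.73
[[-0.7, -0.9], [0.5, -0.1], [1.0, 0.0], [-0.6, 0.9]]
tray sc [0.5336 0.3343] 9.57
[[0.1, -0.6], [-0.2, -0.4], [0.2, 0.1], [-0.1, 0.5]]
tray both [0.5347 0.3345] 9.67
[[-0.4, -0.7], [0.8, 0.1], [1.2, 0.3], [-0.4, 1.1], [0.2, -0.3], [-0.1, -0.2], [0.4, 0.4], [0.2, 0.8]]
eye [79.1  2.2] [73.6  4.4]
hook wire end [-70.8   0.2]
top eye [[77.2, 2.8]]
top eye_plug [[47.8, 1.4]]
top hook_plug [[-46.4, 4.0]]
top hook_tip [[35.6, -504.9]]
top tray [[3.8, 4.2]]
scene eye [[65.0, 9.2]]
scene eye_plug [[39.0, -2.2]]
scene hook_plug [[-37.7, -9.3]]
scene hook_tip [[-74.5, -4.6]]
scene tray [[5.5, 0.0]]
```

```bash
cat > plan.py <<'E'
import sys
from fit import *
from scipy.spatial.transform import Rotation as Ro
ST=np.array([.5369,-.0492,np.radians(9.11)]);TR=np.array([.5347,.3345,np.radians(9.67)])
def W(p,x,y): return T(p,[x/1000,y/1000,0])[0][:2]
def inv(p,q):
    c,s=np.cos(p[2]),np.sin(p[2]);d=np.array(q[:2])-p[:2];return 1000*np.array([c*d[0]+s*d[1],-s*d[0]+c*d[1]])
def shift(x,y,z,yaw,pitch=0,o=None):
    o=o or get_obs();R0=Ro.from_euler('xyz',o["orientation"],degrees=True);R1=Ro.from_euler('xyz',[180,pitch,yaw],degrees=True)
    d=R0.inv().apply(np.array([x,y,z])-o["tool_pos"])*1000;a=(R0.inv()*R1).as_rotvec(degrees=True)
    print("d",d.round(1),"a",a.round(2));return d
def where():
    o=get_obs();print(round(o["clock"],2),"tcp",o["tool_pos"].round(4),"rpy",o["orientation"].round(2),"F",o["force"].round(1),"M",o["moment"].round(2),"open",round(o["opening"]*1000,1),"stage",inv(ST,o["tool_pos"]).round(1),"tray",inv(TR,o["tool_pos"]).round(1))
E
python3 - <<'E'
from plan import *
x,y=W(ST,-46,68);print(x,y);shift(x,y,.18,-80.9)
E
```

```text
0.48071376808319294 0.010659062329698807
d [-450.9  508.    46.6] a [  0.     0.   -77.51]
```

```bash
python3 -m inch '[{"dx":-451,"dy":508,"dz":46,"az":-77.5,"fingers":0},{"dx":-451,"dy":508,"dz":46,"az":-77.5,"fingers":0},{"dx":-451,"dy":508,"dz":46,"az":-77.5,"fingers":0},{"dx":-451,"dy":508,"dz":46,"az":-77.5,"fingers":0},{"dx":-451,"dy":508,"dz":46,"az":-77.5,"fingers":0},{"dx":-451,"dy":508,"dz":46,"az":-77.5,"fingers":0},{"dx":-451,"dy":508,"dz":46,"az":-77.5,"fingers":0},{"dx":-451,"dy":508,"dz":46,"az":-77.5,"fingers":0}]'
python3 - <<'E'
from plan import *
where();x,y=W(ST,-46,68);shift(x,y,.15,-80.9)
E
```

```text
3.9 tcp [ 0.2483 -0.6276  0.2265] rpy [ 180.     -0.   -158.41] F [ 0.9 -0.8 -0.7] M [-0.    0.04  0.03] open 87.9 stage [-376.5 -525.4] tray [-443.9 -900.4]
d [-450.9  508.    76.6] a [  0.     0.   -77.51]$[0]: bad value
```

```bash
python3 -m inch '[{"dx":-40,"dy":45,"dz":4,"az":-9,"fingers":0},{"dx":-80,"dy":90,"dz":8,"az":-19,"fingers":0},{"dx":-120,"dy":135,"dz":12,"az":-29,"fingers":0},{"dx":-160,"dy":180,"dz":16,"az":-39,"fingers":0},{"dx":-200,"dy":225,"dz":20,"az":-49,"fingers":0},{"dx":-240,"dy":270,"dz":24,"az":-58,"fingers":0},{"dx":-280,"dy":315,"dz":28,"az":-68,"fingers":0},{"dx":-320,"dy":360,"dz":32,"az":-77.5,"fingers":0}]'
python3 - <<'E'
from plan import *
where();x,y=W(ST,-46,68);shift(x,y,.15,-80.9)
E
```

```text
3.9 tcp [ 0.2483 -0.6276  0.2265] rpy [ 180.     -0.   -158.41] F [ 0.9 -0.8 -0.7] M [-0.    0.04  0.03] open 87.9 stage [-376.5 -525.4] tray [-443.9 -900.4]
d [-450.9  508.    76.6] a [  0.     0.   -77.51]$[0]: bad value
```

```bash
python3 -m inch '[{"ax":0,"ay":0,"az":-10,"dx":-40,"dy":45,"dz":4,"fingers":0},{"ax":0,"ay":0,"az":-77.5,"dx":-451,"dy":508,"dz":46,"fingers":0},{"ax":0,"ay":0,"az":-77.5,"dx":-451,"dy":508,"dz":46,"fingers":0},{"ax":0,"ay":0,"az":-77.5,"dx":-451,"dy":508,"dz":46,"fingers":0},{"ax":0,"ay":0,"az":-77.5,"dx":-451,"dy":508,"dz":46,"fingers":0},{"ax":0,"ay":0,"az":-77.5,"dx":-451,"dy":508,"dz":46,"fingers":0},{"ax":0,"ay":0,"az":-77.5,"dx":-451,"dy":508,"dz":46,"fingers":0},{"ax":0,"ay":0,"az":-77.5,"dx":-451,"dy":508,"dz":46,"fingers":0}]'
python3 - <<'E'
from plan import *
where();x,y=W(ST,-46,68);shift(x,y,.15,-80.9)
E
```

```text
clock: 4.9
tool_pos: [0.4188, -0.159, 0.1934]
orientation: [-179.9, -0.0, -80.7]
force: [1.8, -0.4, -0.2]
opening: 0.013
4.9 tcp [ 0.4188 -0.159   0.1934] rpy [-1.7991e+02 -2.0000e-02 -8.0690e+01] F [ 1.8 -0.4 -0.2] M [-0.05 -0.14 -0.05] open 13.0 stage [-133.9  -89.7] tray [-197.1 -467. ]
d [-157.4  -88.4   43.5] a [-0.09 -0.02  0.21]
```

```bash
python3 -m inch '[{"ax":0,"ay":0,"az":0,"dx":-158,"dy":-88,"dz":40,"fingers":0},{"ax":0,"ay":0,"az":0,"dx":-158,"dy":-88,"dz":40,"fingers":0},{"ax":0,"ay":0,"az":0,"dx":-158,"dy":-88,"dz":40,"fingers":0},{"ax":0,"ay":0,"az":0,"dx":-158,"dy":-88,"dz":90,"fingers":0},{"ax":0,"ay":0,"az":0,"dx":-158,"dy":-88,"dz":125,"fingers":0},{"ax":0,"ay":0,"az":0,"dx":-158,"dy":-88,"dz":138,"fingers":0},{"ax":0,"ay":0,"az":0,"dx":-158,"dy":-88,"dz":138,"fingers":0}]'
python3 - <<'E'
from plan import *
where();s=cam("scene");crop(s,160,100,200,150,4,"pics/s3.png")
E
```

```text
clock: 5.78
tool_pos: [0.4802, 0.0088, 0.0549]
orientation: [179.9, -0.0, -80.9]
force: [-0.4, 0.6, 0.2]
opening: 0.0006
5.78 tcp [0.4802 0.0088 0.0549] rpy [ 1.7994e+02 -3.0000e-02 -8.0910e+01] F [-0.4  0.6  0.2] M [ 0.08  0.09 -0.03] open 0.6 stage [-46.8  66.2] tray [-108.4 -311.9]
```

View pics/s3.png

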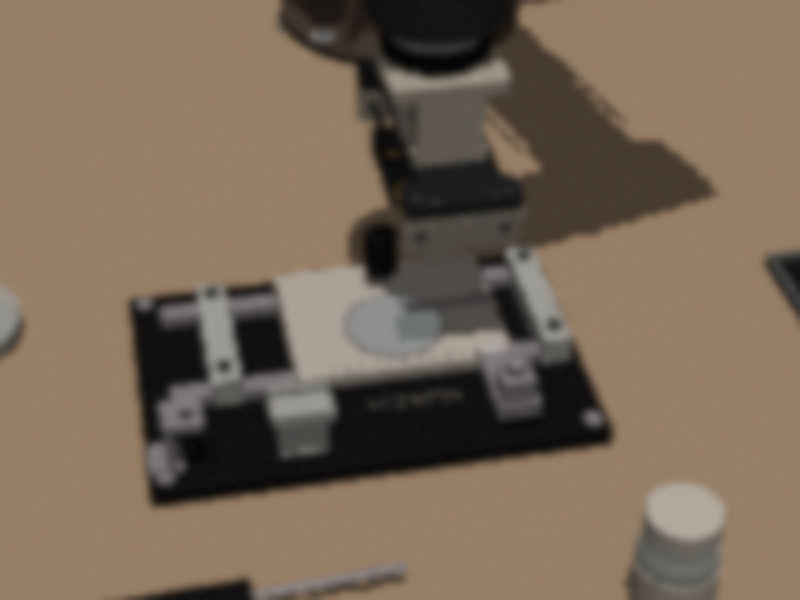

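The picture shows the closed fingers at about (440,280), just to the +y side of the knob at (380,250). I'll push towards the lug.

```bash
python3 -m inch '[{"ax":0,"ay":0,"az":0,"dx":10,"dy":0,"dz":0,"fingers":0},{"ax":0,"ay":0,"az":0,"dx":20,"dy":0,"dz":0,"fingers":0},{"ax":0,"ay":0,"az":0,"dx":30,"dy":0,"dz":0,"fingers":0},{"ax":0,"ay":0,"az":0,"dx":38,"dy":0,"dz":0,"fingers":0},{"ax":0,"ay":0,"az":0,"dx":44,"dy":0,"dz":0,"fingers":0},{"ax":0,"ay":0,"az":0,"dx":46,"dy":0,"dz":0,"fingers":0}]'
python3 -c "from plan import *;where()"
python3 -m inch '[{"ax":0,"ay":0,"az":0,"dx":2,"dy":0,"dz":0,"fingers":0},{"ax":0,"ay":0,"az":0,"dx":4,"dy":0,"dz":0,"fingers":0}]'
python3 -c "from plan import *;where()"
```

```text
clock: 6.58
tool_pos: [0.4875, -0.037, 0.0549]
orientation: [180.0, -0.0, -80.9]
force: [0.4, 1.3, 1.0]
opening: 0.0005
6.58 tcp [ 0.4875 -0.037   0.0549] rpy [179.99  -0.   -80.95] F [0.4 1.3 1. ] M [ 0.44 -0.1   0.01] open 0.5 stage [-46.8  19.9] tray [-108.9 -358.2]
clock: 6.82
tool_pos: [0.4881, -0.0404, 0.0549]
orientation: [180.0, -0.0, -80.9]
force: [-0.2, 2.1, 1.4]
opening: 0.0006
6.83 tcp [ 0.4881 -0.0404  0.0549] rpy [179.99  -0.   -80.9 ] F [-0.2  2.1  1.4] M [ 0.47 -0.01  0.04] open 0.6 stage [-46.8  16.4] tray [-108.9 -361.7]
```

```bash
python3 -m inch '[{"ax":0,"ay":0,"az":0,"dx":2,"dy":0,"dz":0,"fingers":0},{"ax":0,"ay":0,"az":0,"dx":4,"dy":0,"dz":0,"fingers":0}]'
python3 -c "from plan import *;where()"
python3 -m inch '[{"ax":0,"ay":0,"az":0,"dx":2,"dy":0,"dz":0,"fingers":0},{"ax":0,"ay":0,"az":0,"dx":3,"dy":0,"dz":0,"fingers":0}]'
python3 -c "from plan import *;where()"
```

```text
clock: 7.08
tool_pos: [0.4887, -0.0435, 0.0549]
orientation: [-180.0, 0.1, -80.9]
force: [-4.1, 16.9, 4.1]
opening: 0.0003
7.08 tcp [ 0.4887 -0.0435  0.0549] rpy [-1.7998e+02  8.0000e-02 -8.0940e+01] F [-4.1 16.9  4.1] M [6.13 1.78 0.03] open 0.3 stage [-46.7  13.3] tray [-108.9 -364.9]
clock: 7.32
tool_pos: [0.4888, -0.0439, 0.0549]
orientation: [-179.9, 0.3, -81.0]
force: [-10.5, 33.2, 8.8]
opening: 0.0008
7.33 tcp [ 0.4888 -0.0439  0.0549] rpy [-179.94    0.27  -80.97] F [-10.5  33.2   8.8] M [12.01  3.93  0.  ] open 0.8 stage [-46.6  12.8] tray [-108.8 -365.3]
```

```bash
python3 -m inch '[{"ax":0,"ay":0,"az":0,"dx":-12,"dy":0,"dz":0,"fingers":0},{"ax":0,"ay":0,"az":0,"dx":-20,"dy":0,"dz":-50,"fingers":0},{"ax":0,"ay":0,"az":10,"dx":-60,"dy":-10,"dz":-100,"fingers":20},{"ax":0,"ay":0,"az":89.4,"dx":-367,"dy":-63,"dz":-100,"fingers":40},{"ax":0,"ay":0,"az":89.4,"dx":-367,"dy":-63,"dz":-100,"fingers":40},{"ax":0,"ay":0,"az":89.4,"dx":-367,"dy":-63,"dz":-100,"fingers":40},{"ax":0,"ay":0,"az":89.4,"dx":-367,"dy":-63,"dz":-100,"fingers":40},{"ax":0,"ay":0,"az":89.4,"dx":-367,"dy":-63,"dz":-100,"fingers":40}]'
python3 - <<'E'
from plan import *
where()
s=cam("top");crop(s,190,165,140,105,5.7,"pics/t4.png");cv2.imwrite("pics/t4f.png",s["image"][:,:,::-1])
for t,z in(("lug_hole",.0555),("post",.0575),("channel",.049)): print(t,[inv(ST,back(s,a["position"],z)).round(1).tolist() for a in landmark_of(t,"top")[:1]])
s=cam("scene");crop(s,185,145,135,80,5.9,"pics/s4.png")
for t,z in(("lug_hole",.0555),("post",.0575),("channel",.049)): print(t,[inv(ST,back(s,a["position"],z)).round(1).tolist() for a in landmark_of(t,"scene")[:1]])
E
```

```text
clock: 8.32
tool_pos: [0.4929, 0.3114, 0.1548]
orientation: [-180.0, -0.0, -142.5]
force: [1.0, -0.8, 0.4]
opening: 0.0399
8.32 tcp [0.4929 0.3114 0.1548] rpy [-1.7997e+02 -3.0000e-02 -1.4247e+02] F [ 1.  -0.8  0.4] M [ 0.02 -0.17  0.  ] open 39.9 stage [ 13.6 363.1] tray [-45.1 -15.7]
lug_hole [[95.8, -129.3]]
post [[92.1, 57.8]]
channel [[93.0, -47.8]]
lug_hole [[39.0, 350.0]]
post [[86.9, 57.9]]
channel [[98.1, -54.7]]
```

View pics/t4.png

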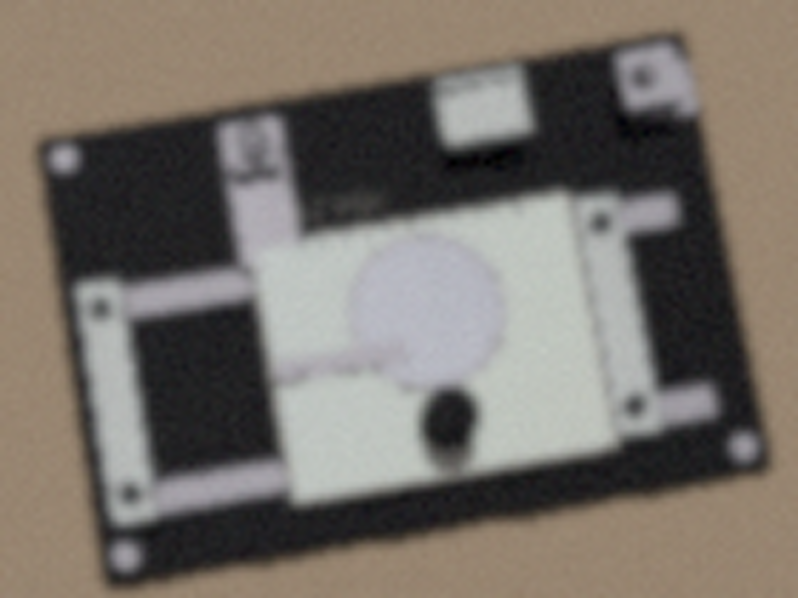

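View pics/s4.png

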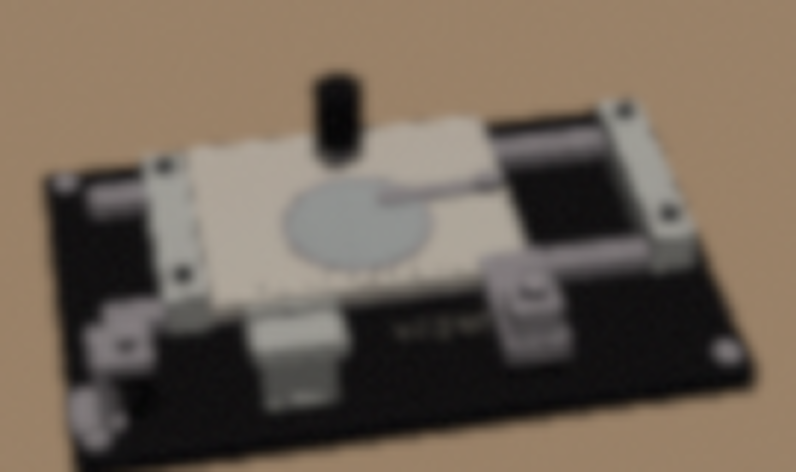

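View pics/t4f.png

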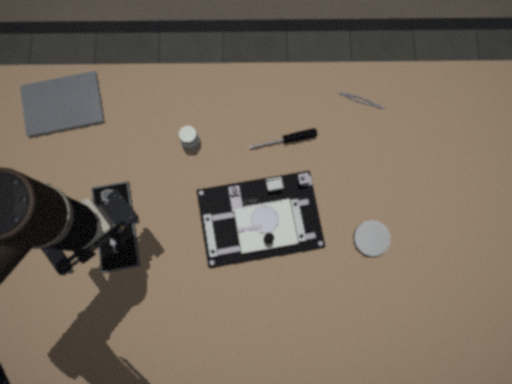

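The carriage now sits against the lug-end stop: in t4 the plate edge meets the block at about (590,320). Next I'll go down on the hook plug.

```bash
python3 - <<'E'
from plan import *
x,y=W(TR,-42,.8);shift(x,y,.09,-170.33)
E
```

```text
d [-11.9  15.6  64.9] a [-1.000e-02 -2.000e-02  2.819e+01]
```

```bash
python3 -m inch '[{"ax":0,"ay":0,"az":10,"dx":-12,"dy":15,"dz":30,"fingers":40},{"ax":0,"ay":0,"az":20,"dx":-12,"dy":15,"dz":55,"fingers":40},{"ax":0,"ay":0,"az":28.2,"dx":-12,"dy":15,"dz":65,"fingers":40},{"ax":0,"ay":0,"az":28.2,"dx":-12,"dy":15,"dz":65,"fingers":40}]'
python3 - <<'E'
from plan import *
where();x,y=W(TR,-42,.8);shift(x,y,.028,-170.33)
s=cam("scene");crop(s,320,100,133,100,6,"pics/s5.png")
E
```

```text
clock: 9.22
tool_pos: [0.4935, 0.3276, 0.0893]
orientation: [-179.9, -0.1, -170.3]
force: [0.0, -0.0, 0.0]
opening: 0.04
9.22 tcp [0.4935 0.3276 0.0893] rpy [-1.7994e+02 -7.0000e-02 -1.7032e+02] F [ 0. -0.  0.] M [ 0.01 -0.11  0.05] open 40.0 stage [ 16.8 379. ] tray [-41.7   0.2]
d [ 0.2  0.7 61.3] a [-0.06 -0.07  0.01]
```

View pics/s5.png

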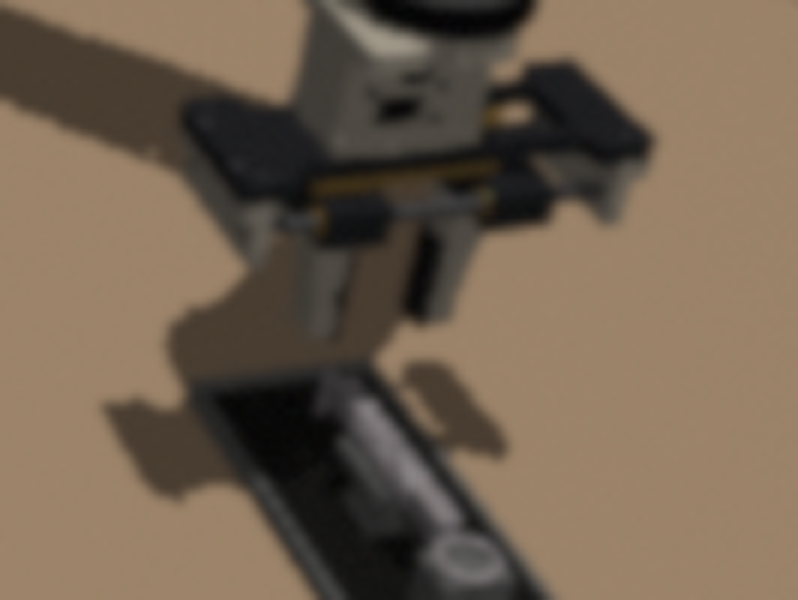

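The open fingers at (325,330) and (430,315) straddle the hook end, so I'll descend.

```bash
python3 -m inch '[{"ax":0,"ay":0,"az":0,"dx":0,"dy":0.5,"dz":30,"fingers":40},{"ax":0,"ay":0,"az":0,"dx":0,"dy":0.5,"dz":52,"fingers":40},{"ax":0,"ay":0,"az":0,"dx":0,"dy":0.5,"dz":61,"fingers":40},{"ax":0,"ay":0,"az":0,"dx":0,"dy":0.5,"dz":61,"fingers":40}]'
python3 - <<'E'
from plan import *
where()
s=cam("scene");crop(s,320,100,133,100,6,"pics/s6.png")
s=cam("top");crop(s,60,160,110,120,5,"pics/t6.png")
E
```

```text
clock: 9.78
tool_pos: [0.4938, 0.3294, 0.0292]
orientation: [-180.0, 0.0, -170.2]
force: [1.5, 1.2, 0.4]
opening: 0.0401
9.78 tcp [0.4938 0.3294 0.0292] rpy [-1.7999e+02  1.0000e-02 -1.7025e+02] F [1.5 1.2 0.4] M [ 0.01 -0.03 -0.  ] open 40.1 stage [ 17.4 380.7] tray [-41.2   1.9]
```

View pics/s6.png

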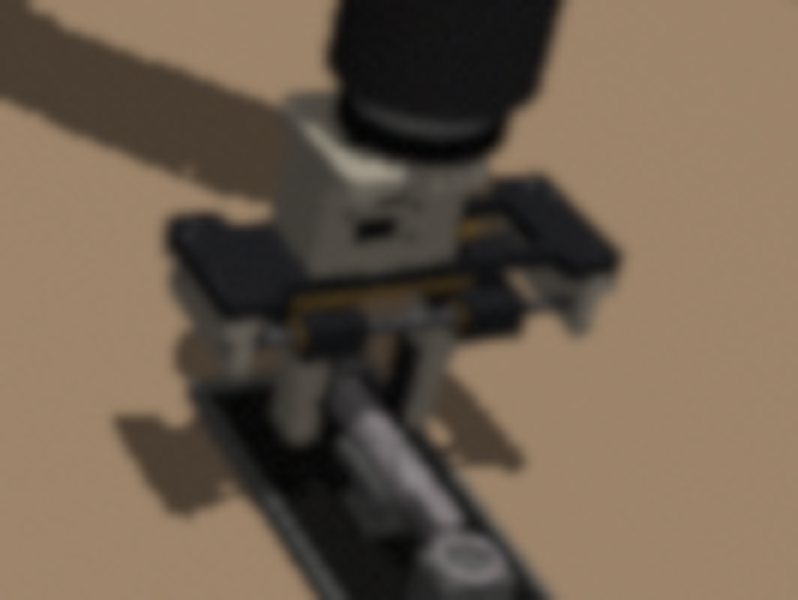

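View pics/t6.png

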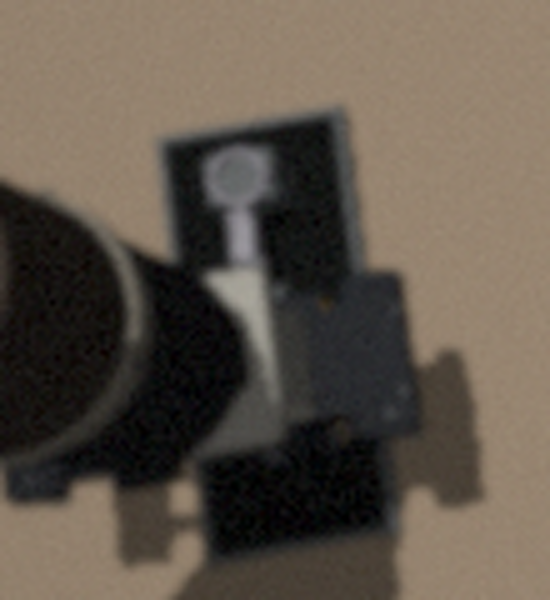

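The hook plug lies between the fingers. In s6 its end shows at (350,385) between fingers at (300,420) and (425,390). Closing now.

```bash
python3 -m inch '[{"ax":0,"ay":0,"az":0,"dx":0,"dy":0,"dz":1,"fingers":20},{"ax":0,"ay":0,"az":0,"dx":0,"dy":0,"dz":1,"fingers":8},{"ax":0,"ay":0,"az":0,"dx":0,"dy":0,"dz":1,"fingers":5},{"ax":0,"ay":0,"az":0,"dx":0,"dy":0,"dz":1,"fingers":5}]'
python3 -c "from plan import *;where()"
python3 -m inch '[{"ax":0,"ay":0,"az":0,"dx":0,"dy":0,"dz":-10,"fingers":5},{"ax":0,"ay":0,"az":0,"dx":0,"dy":0,"dz":-30,"fingers":5},{"ax":0,"ay":0,"az":0,"dx":0,"dy":0,"dz":-60,"fingers":5},{"ax":0,"ay":0,"az":0,"dx":0,"dy":0,"dz":-80,"fingers":5},{"ax":0,"ay":0,"az":0,"dx":0,"dy":0,"dz":-80,"fingers":5}]'
python3 - <<'E'
from plan import *
where()
s=cam("scene");crop(s,320,70,133,100,6,"pics/s7.png")
E
```

```text
clock: 10.38
tool_pos: [0.4936, 0.3296, 0.028]
orientation: [180.0, 0.0, -170.3]
force: [-0.8, -0.4, 1.3]
opening: 0.012
10.38 tcp [0.4936 0.3296 0.028 ] rpy [ 1.7999e+02  1.0000e-02 -1.7031e+02] F [-0.8 -0.4  1.3] M [-0.03  0.07 -0.02] open 12.0 stage [ 17.2 380.9] tray [-41.4   2.1]
clock: 11.0
tool_pos: [0.4942, 0.3304, 0.1099]
orientation: [179.9, 0.2, -170.3]
force: [0.2, -0.2, -2.3]
opening: 0.0118
11.0 tcp [0.4942 0.3304 0.1099] rpy [ 1.7987e+02  1.5000e-01 -1.7031e+02] F [ 0.2 -0.2 -2.3] M [-0.04  0.08 -0.04] open 11.8 stage [ 18.  381.5] tray [-40.6   2.7]
```

View pics/s7.png

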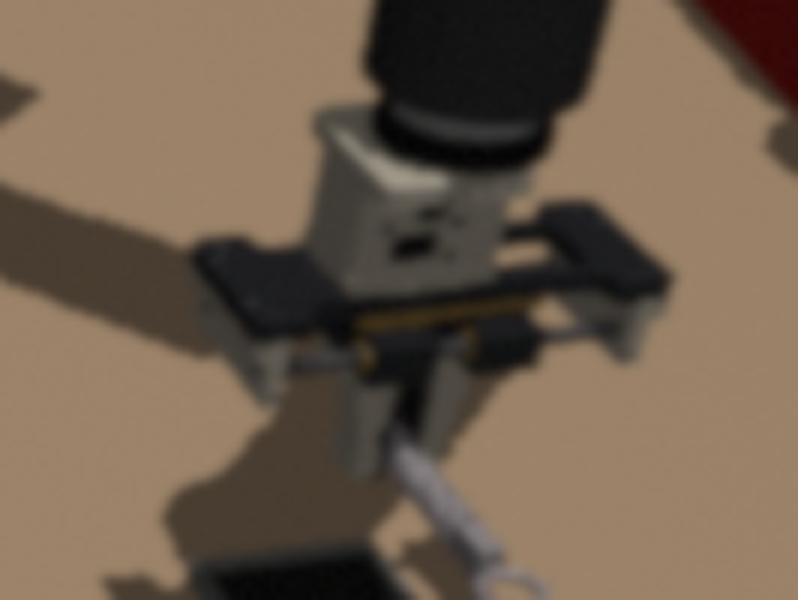

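The spring is gripped (opening 11.8 mm) and hangs level from the fingers. I'll carry it to above the lug.

```bash
python3 - <<'E'
from plan import *
x,y=W(ST,92,-94.5);print(x,y);shift(x,y,.11,-80.89)
E
```

```text
0.6427017521894252 -0.12794159786064468
d [ -70.2 -476.2   -2. ] a [ 1.000e-02  8.000e-02 -8.944e+01]
```

```bash
python3 -m inch '[{"ax":0,"ay":0,"az":-8,"dx":-5,"dy":-35,"dz":-15,"fingers":5},{"ax":0,"ay":0,"az":-18,"dx":-13,"dy":-90,"dz":-20,"fingers":5},{"ax":0,"ay":0,"az":-28,"dx":-22,"dy":-148,"dz":-20,"fingers":5},{"ax":0,"ay":0,"az":-38,"dx":-30,"dy":-206,"dz":-20,"fingers":5},{"ax":0,"ay":0,"az":-48,"dx":-39,"dy":-264,"dz":-20,"fingers":5},{"ax":0,"ay":0,"az":-58,"dx":-47,"dy":-322,"dz":-20,"fingers":5},{"ax":0,"ay":0,"az":-68,"dx":-56,"dy":-380,"dz":-20,"fingers":5},{"ax":0,"ay":0,"az":-78,"dx":-63,"dy":-430,"dz":-20,"fingers":5}]'
python3 - <<'E'
from plan import *
where()
x,y=W(ST,92,-94.5);shift(x,y,.1,-80.89)
E
```

```text
clock: 12.05
tool_pos: [0.6276, -0.0857, 0.1264]
orientation: [179.9, -0.0, -92.0]
force: [0.9, 0.8, -1.3]
opening: 0.0115
12.05 tcp [ 0.6276 -0.0857  0.1264] rpy [ 1.7988e+02 -1.0000e-02 -9.2000e+01] F [ 0.9  0.8 -1.3] M [ 0.06 -0.03  0.05] open 11.5 stage [ 83.8 -50.4] tray [  21.  -429.8]
d [ 41.7 -16.6  26.4] a [  0.12   0.   -11.11]
```

```bash
python3 -m inch '[{"ax":0,"ay":0,"az":-6,"dx":20,"dy":-9,"dz":13,"fingers":5},{"ax":0,"ay":0,"az":-11.1,"dx":42,"dy":-16.5,"dz":26,"fingers":5},{"ax":0,"ay":0,"az":-11.1,"dx":42,"dy":-16.5,"dz":26,"fingers":5},{"ax":0,"ay":0,"az":-11.1,"dx":42,"dy":-16.5,"dz":26,"fingers":5}]'
python3 - <<'E'
from plan import *
where()
s=cam("scene");crop(s,170,120,133,100,6,"pics/s8.png")
for t in("hook_tip","eye","lug_hole","hook_plug","eye_plug"):print(t,[(p["position"],p["score"]) for p in landmark_of(t,"scene")[:2]])
s=cam("top");crop(s,200,140,140,105,5.7,"pics/t8.png")
for t in("hook_tip","eye","lug_hole","hook_plug","eye_plug"):print(t,[(p["position"],p["score"]) for p in landmark_of(t,"top")[:2]])
E
```

```text
clock: 12.55
tool_pos: [0.6422, -0.1261, 0.1011]
orientation: [179.9, 0.0, -81.3]
force: [0.4, -0.2, -0.7]
opening: 0.0119
12.55 tcp [ 0.6422 -0.1261  0.1011] rpy [ 1.7992e+02  1.0000e-02 -8.1300e+01] F [ 0.4 -0.2 -0.7] M [-0.01  0.08 -0.02] open 11.9 stage [ 91.8 -92.6] tray [  28.6 -472.2]
hook_tip [([148.8, 185.1], 0.59), ([263.2, 176.1], 0.32)]
eye [([148.9, 183.4], 0.57), ([265.5, 178.2], 0.42)]
lug_hole [([206.7, 203.8], 0.77)]
hook_plug [([276.6, 193.0], 0.66), ([205.2, 200.9], 0.17)]
eye_plug [([252.1, 177.3], 0.65)]
hook_tip []
eye [([241.8, 186.5], 0.72)]
lug_hole [([300.5, 179.5], 0.62)]
hook_plug []
eye_plug [([300.7, 180.2], 0.66), ([255.0, 177.3], 0.56)]
```

View pics/s8.png

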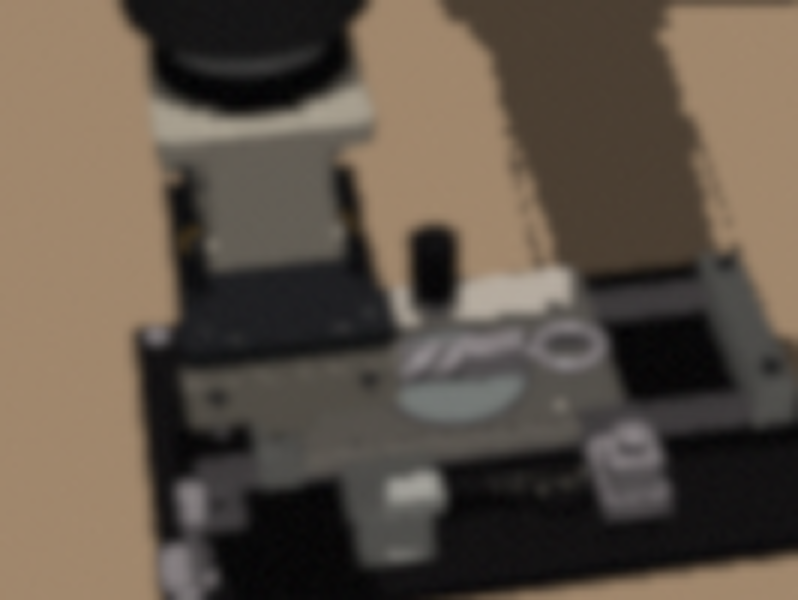

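View pics/t8.png

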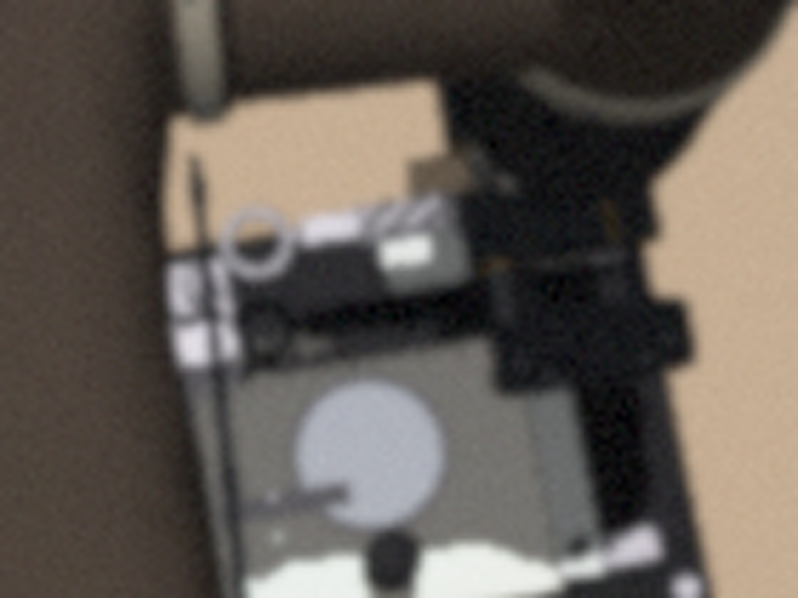

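The ring is clear: t8 at (256,243), s8 at (568,345). I'll triangulate the eye from both views.

```bash
cat >> plan.py <<'E'
def tri(obs):
    f=lambda P:np.concatenate([(proj(s,P)[0]-uv) for s,uv in obs])
    r=least_squares(f,[.6,0,.06]);return r.x,f(r.x)
E
python3 - <<'E'
from plan import *
c=cam("scene");s=cam("top")
e=tri([(c,px((568,345),170,120,6)),(s,px((256,243),200,140,5.7))]);print("eye tri",e[0].round(4),e[1].round(2),inv(ST,e[0]))
for z in(.109,.115,.121):
    print(z,inv(ST,back(s,px((256,243),200,140,5.7),z)).round(1),inv(ST,back(c,px((568,345),170,120,6),z)).round(1))
l=tri([(c,px((125,346),185,145,5.9)),(s,px((642,77),190,165,5.7))]);print("lug",l[0].round(4),l[1].round(2),inv(ST,l[0]))
p=tri([(c,px((535,284),185,145,5.9)),(s,px((255,142),190,165,5.7))]);print("post top",p[0].round(4),p[1].round(2),inv(ST,p[0]))
where()
E
```

```text
eye tri [ 0.6241 -0.0086  0.1178] [ 0.48 -0.01  0.47  0.01] [92.57420752 26.29864437]
0.109 [94.8 27.2] [81.3 27.4]
0.115 [93.4 27.3] [88.9 25.8]
0.121 [92.1 27.5] [96.4 24.3]
lug [ 0.6476 -0.1581  0.0556] [ 0.66  0.04  0.67 -0.04] [  92.03501587 -125.04251145]
post top [0.6183 0.0193 0.0608] [-0.05  0.   -0.05 -0.  ] [91.20513426 54.78470168]
13.25 tcp [ 0.6427 -0.1264  0.1019] rpy [-180.     -0.    -81.22] F [ 0.  -0.8 -2.2] M [-0.06  0.12 -0.04] open 11.5 stage [ 92.3 -92.9] tray [  29.1 -472.4]
```

Both views agree: the lug is at stage (92.0, −125.0), the post at y≈55, and the leg tip at about −120.7. I need to move 4.3 mm towards −y and then descend.

```bash
python3 -m inch '[{"ax":0,"ay":0,"az":-0.3,"dx":4.3,"dy":0,"dz":0,"fingers":5},{"ax":0,"ay":0,"az":-0.3,"dx":4.3,"dy":0,"dz":15,"fingers":5},{"ax":0,"ay":0,"az":-0.3,"dx":4.3,"dy":0,"dz":28,"fingers":5},{"ax":0,"ay":0,"az":-0.3,"dx":4.3,"dy":0,"dz":32,"fingers":5},{"ax":0,"ay":0,"az":-0.3,"dx":4.3,"dy":0,"dz":35,"fingers":5},{"ax":0,"ay":0,"az":-0.3,"dx":4.3,"dy":0,"dz":38,"fingers":5},{"ax":0,"ay":0,"az":-0.3,"dx":4.3,"dy":0,"dz":40,"fingers":5}]'
python3 - <<'E'
from plan import *
where()
s=cam("scene");crop(s,170,120,133,100,6,"pics/s9.png")
s=cam("top");crop(s,200,140,140,105,5.7,"pics/t9.png")
E
```

```text
clock: 14.12
tool_pos: [0.6435, -0.1306, 0.062]
orientation: [-180.0, -0.0, -80.9]
force: [-0.2, -1.3, -2.2]
opening: 0.0115
14.12 tcp [ 0.6435 -0.1306  0.062 ] rpy [-179.98   -0.    -80.91] F [-0.2 -1.3 -2.2] M [-0.09  0.07 -0.02] open 11.5 stage [ 92.4 -97.2] tray [  29.2 -476.7]
```

View pics/s9.png

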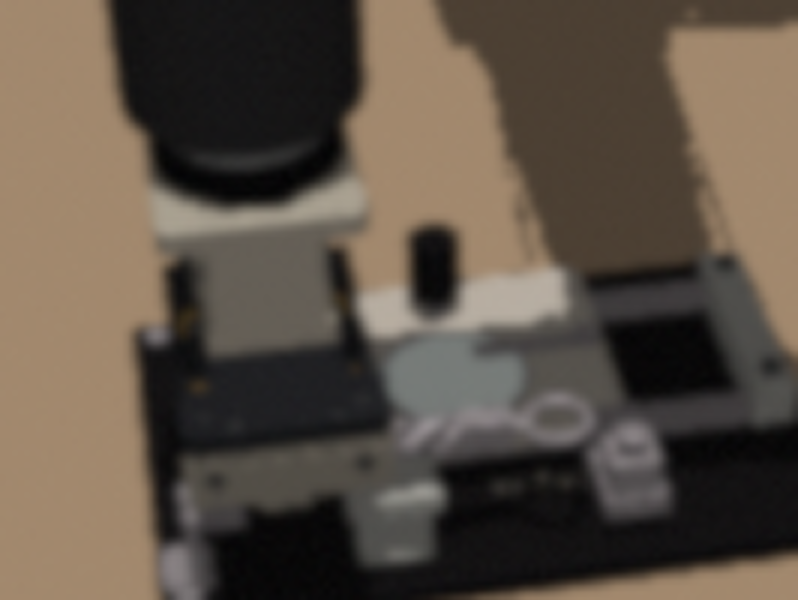

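View pics/t9.png

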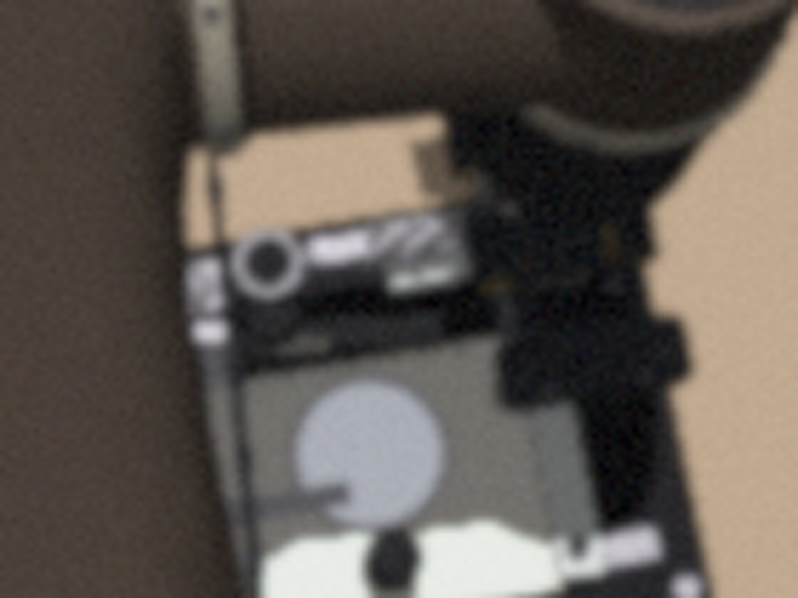

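There's no contact force, though the tip should now be below the mouth. I'll check the eye height to rule out a slipped grasp: t9 (268,264), s9 (560,418).

```bash
python3 - <<'E'
from plan import *
c=cam("scene");s=cam("top")
e=tri([(c,px((560,418),170,120,6)),(s,px((268,264),200,140,5.7))]);print("eye tri",e[0].round(4),e[1].round(2),inv(ST,e[0]))
E
python3 -m inch '[{"ax":0,"ay":0,"az":0,"dx":0,"dy":0,"dz":4,"fingers":5},{"ax":0,"ay":0,"az":0,"dx":0,"dy":0,"dz":8,"fingers":5},{"ax":0,"ay":0,"az":0,"dx":0,"dy":0,"dz":8,"fingers":5}]'
python3 -c "from plan import *;where()"
```

```text
eye tri [ 0.6236 -0.0127  0.0779] [ 0.13 -0.    0.13  0.  ] [91.39184465 22.32353217]
clock: 14.7
tool_pos: [0.643, -0.1306, 0.0533]
orientation: [179.9, 0.0, -80.9]
force: [0.0, -0.9, -1.3]
opening: 0.0117
14.7 tcp [ 0.643  -0.1306  0.0533] rpy [ 1.7995e+02  1.0000e-02 -8.0920e+01] F [ 0.  -0.9 -1.3] M [-0.04  0.11  0.03] open 11.7 stage [ 91.9 -97.2] tray [  28.7 -476.7]
```

```bash
python3 -m inch '[{"ax":0,"ay":0,"az":0,"dx":0,"dy":0,"dz":4,"fingers":5},{"ax":0,"ay":0,"az":0,"dx":0,"dy":0,"dz":6,"fingers":5},{"ax":0,"ay":0,"az":0,"dx":0,"dy":0,"dz":8,"fingers":5},{"ax":0,"ay":0,"az":0,"dx":0,"dy":0,"dz":8,"fingers":5}]'
python3 -c "from plan import *;where()"
python3 -m inch '[{"ax":0,"ay":0,"az":0,"dx":0,"dy":0,"dz":1.5,"fingers":5},{"ax":0,"ay":0,"az":0,"dx":0,"dy":0,"dz":1.5,"fingers":5}]'
python3 -c "from plan import *;where()"
```

```text
clock: 15.2
tool_pos: [0.6433, -0.1306, 0.0457]
orientation: [180.0, 0.0, -80.9]
force: [0.3, -0.0, -1.7]
opening: 0.0114
15.2 tcp [ 0.6433 -0.1306  0.0457] rpy [179.98   0.   -80.92] F [ 0.3 -0.  -1.7] M [-0.1   0.07 -0.04] open 11.4 stage [ 92.1 -97.2] tray [  28.9 -476.7]
clock: 15.45
tool_pos: [0.6435, -0.1306, 0.0444]
orientation: [-180.0, -0.0, -80.9]
force: [-0.3, 0.9, -1.9]
opening: 0.0117
15.45 tcp [ 0.6435 -0.1306  0.0444] rpy [-179.99   -0.    -80.92] F [-0.3  0.9 -1.9] M [-0.04  0.08  0.04] open 11.7 stage [ 92.4 -97.2] tray [  29.2 -476.8]
```

Now near the resting height. I'll open to 34 mm, which keeps clear of what lies beyond 45 mm, then rise and look.

```bash
python3 -m inch '[{"ax":0,"ay":0,"az":0,"dx":0,"dy":0,"dz":0.5,"fingers":16},{"ax":0,"ay":0,"az":0,"dx":0,"dy":0,"dz":0.5,"fingers":34},{"ax":0,"ay":0,"az":0,"dx":0,"dy":0,"dz":0.5,"fingers":34},{"ax":0,"ay":0,"az":0,"dx":0,"dy":0,"dz":-30,"fingers":34},{"ax":0,"ay":0,"az":0,"dx":0,"dy":0,"dz":-80,"fingers":34},{"ax":0,"ay":0,"az":0,"dx":-86,"dy":0,"dz":-90,"fingers":34},{"ax":0,"ay":0,"az":0,"dx":-86,"dy":0,"dz":-90,"fingers":34},{"ax":0,"ay":0,"az":0,"dx":-86,"dy":0,"dz":-90,"fingers":34}]'
python3 - <<'E'
from plan import *
where()
s=cam("scene");crop(s,170,120,133,100,6,"pics/s10.png")
for t in("hook_plug","eye_plug","eye"):print(t,[(p["position"],p["score"]) for p in landmark_of(t,"scene")[:2]])
s=cam("top");crop(s,200,140,140,105,5.7,"pics/t10.png")
for t in("hook_plug","eye_plug","eye"):print(t,[(p["position"],p["score"]) for p in landmark_of(t,"top")[:2]])
E
```

```text
clock: 16.45
tool_pos: [0.63, -0.044, 0.1352]
orientation: [-179.9, 0.0, -80.8]
force: [0.1, 0.2, -0.6]
opening: 0.0342
16.45 tcp [ 0.63   -0.044   0.1352] rpy [-1.7992e+02  1.0000e-02 -8.0780e+01] F [ 0.1  0.2 -0.6] M [-0.01  0.08  0.  ] open 34.2 stage [92.7 -9.6] tray [  30.3 -389.2]
hook_plug [([215.7, 199.9], 0.64)]
eye_plug [([251.1, 195.5], 0.56)]
eye [([260.4, 193.5], 0.42)]
hook_plug [([291.2, 182.6], 0.58)]
eye_plug [([302.0, 180.9], 0.7)]
eye [([244.9, 191.6], 0.45)]
```

View pics/s10.png

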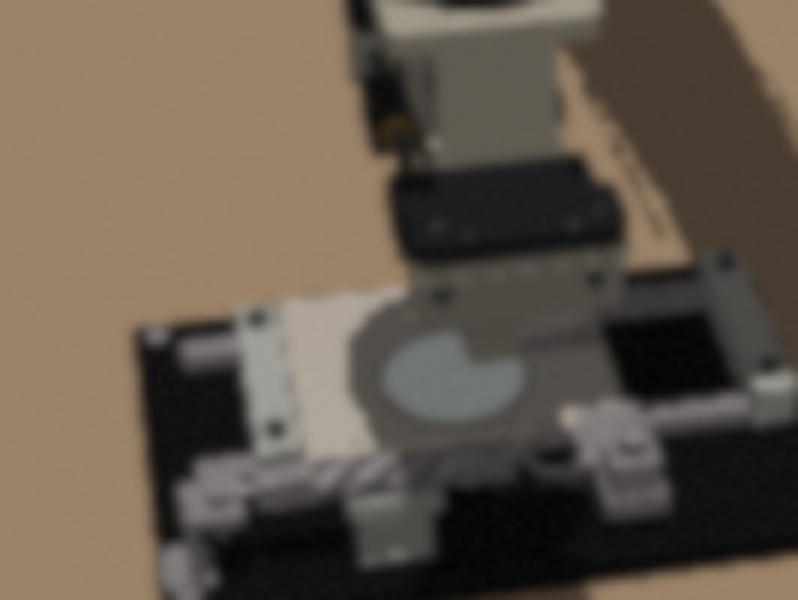

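View pics/t10.png

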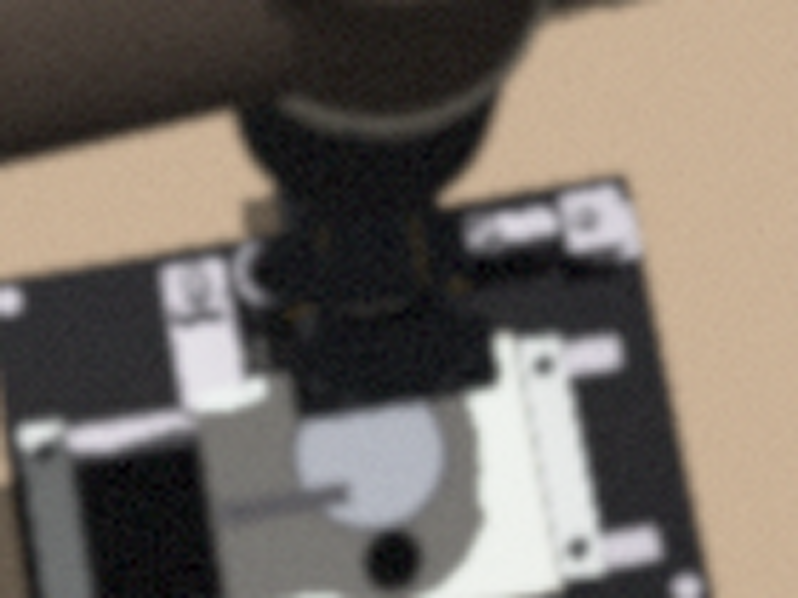

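The leg sits in the lug hole and the coil lies in the channel; t10 shows the wire at (540,225) running onto the lug at (590,215). I'll go down on the eye plug.

```bash
python3 -m inch '[{"ax":0,"ay":0,"az":0,"dx":0.4,"dy":0.5,"dz":40,"fingers":34},{"ax":0,"ay":0,"az":0,"dx":0.4,"dy":0.5,"dz":70,"fingers":34},{"ax":0,"ay":0,"az":0,"dx":0.4,"dy":0.5,"dz":85,"fingers":34},{"ax":0,"ay":0,"az":0,"dx":0.4,"dy":0.5,"dz":91,"fingers":34},{"ax":0,"ay":0,"az":0,"dx":0.4,"dy":0.5,"dz":91,"fingers":34}]'
python3 - <<'E'
from plan import *
where()
s=cam("scene");crop(s,170,120,133,100,6,"pics/s11.png")
E
```

```text
clock: 17.48
tool_pos: [0.6298, -0.0462, 0.0437]
orientation: [-180.0, -0.0, -80.9]
force: [0.5, -0.7, -0.2]
opening: 0.0338
17.48 tcp [ 0.6298 -0.0462  0.0437] rpy [-1.7998e+02 -1.0000e-02 -8.0920e+01] F [ 0.5 -0.7 -0.2] M [ 0.    0.14 -0.04] open 33.8 stage [ 92.2 -11.8] tray [  29.8 -391.3]
```

View pics/s11.png

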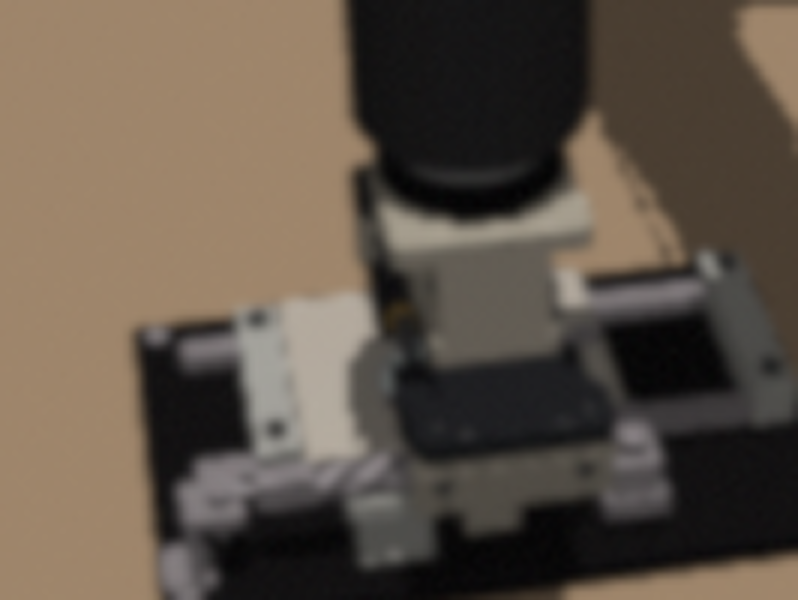

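```bash
python3 -m inch '[{"ax":0,"ay":0,"az":0,"dx":0,"dy":0,"dz":0,"fingers":16},{"ax":0,"ay":0,"az":0,"dx":0,"dy":0,"dz":0,"fingers":6},{"ax":0,"ay":0,"az":0,"dx":0,"dy":0,"dz":0,"fingers":5},{"ax":0,"ay":0,"az":0,"dx":0,"dy":0,"dz":0,"fingers":5},{"ax":0,"ay":0,"az":0,"dx":-3,"dy":0,"dz":-4,"fingers":5},{"ax":0,"ay":0,"az":0,"dx":-6,"dy":0,"dz":-8,"fingers":5},{"ax":0,"ay":0,"az":0,"dx":-8,"dy":0,"dz":-12,"fingers":5},{"ax":0,"ay":0,"az":0,"dx":-12,"dy":0,"dz":-12,"fingers":5}]'
python3 -c "from plan import *;where()"
python3 -m inch '[{"ax":0,"ay":0,"az":0,"dx":-5,"dy":0,"dz":0,"fingers":5},{"ax":0,"ay":0,"az":0,"dx":-10,"dy":0,"dz":0,"fingers":5},{"ax":0,"ay":0,"az":0,"dx":-15,"dy":0,"dz":0,"fingers":5},{"ax":0,"ay":0,"az":0,"dx":-19,"dy":0,"dz":0,"fingers":5},{"ax":0,"ay":0,"az":0,"dx":-21,"dy":0,"dz":0,"fingers":5},{"ax":0,"ay":0,"az":0,"dx":-21,"dy":0,"dz":0,"fingers":5}]'
python3 - <<'E'
from plan import *
where()
s=cam("scene");crop(s,170,120,133,100,6,"pics/s12.png")
s=cam("top");crop(s,200,140,140,105,5.7,"pics/t12.png")
E
```

```text
clock: 18.52
tool_pos: [0.6275, -0.0343, 0.0557]
orientation: [-180.0, -0.0, -80.9]
force: [0.6, -2.8, -2.0]
opening: 0.0117
18.52 tcp [ 0.6275 -0.0343  0.0557] rpy [-1.7998e+02 -1.0000e-02 -8.0930e+01] F [ 0.6 -2.8 -2. ] M [-0.63  0.04  0.02] open 11.7 stage [91.9  0.4] tray [  29.6 -379.1]
clock: 19.27
tool_pos: [0.6241, -0.0135, 0.0554]
orientation: [180.0, -0.0, -80.9]
force: [0.6, -3.9, -1.9]
opening: 0.0121
19.27 tcp [ 0.6241 -0.0135  0.0554] rpy [179.99  -0.   -80.91] F [ 0.6 -3.9 -1.9] M [-1.33 -0.08  0.01] open 12.1 stage [91.8 21.4] tray [  29.7 -358.1]
```

View pics/s12.png

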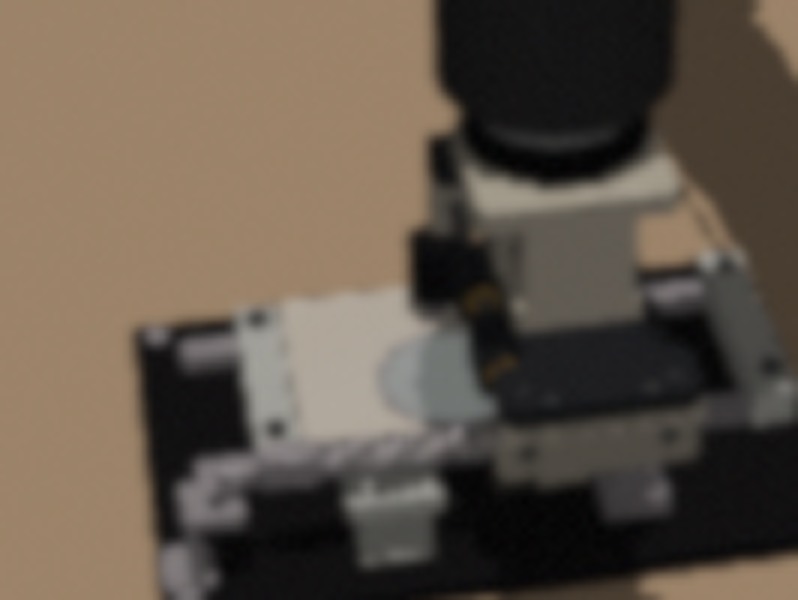

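View pics/t12.png

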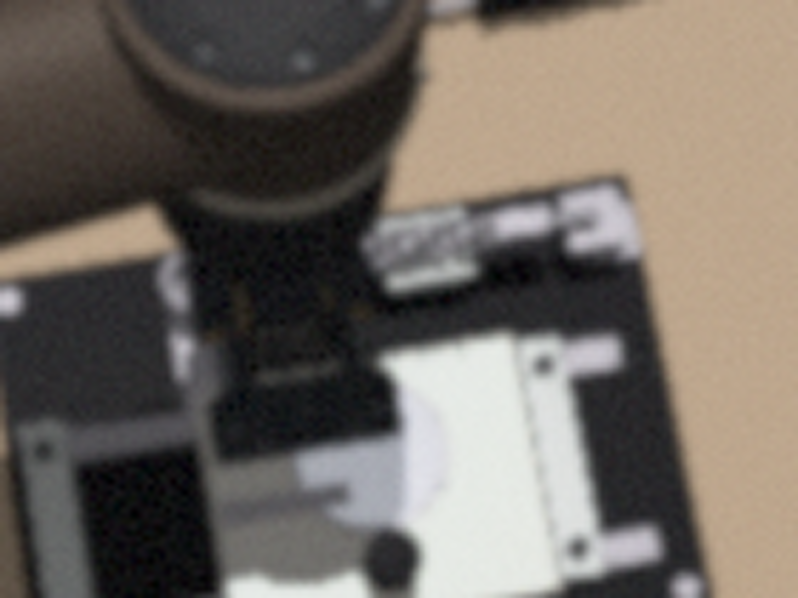

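The force of 3.9 N fits about 31 mm of stretch, so the leg is holding. I'll overlay the predicted ring and post on the top view to check the alignment.

```bash
python3 - <<'E'
from plan import *
s=cam("top");k=8;u0,v0=210,165;w,h=95,70
im=cv2.resize(s["image"][v0:v0+h,u0:u0+w,::-1],None,fx=k,fy=k,interpolation=cv2.INTER_CUBIC)
def circ(x,y,z,r,col):
    a=np.linspace(0,2*np.pi,60);P=T(ST,np.c_[x/1e3+r/1e3*np.cos(a),y/1e3+r/1e3*np.sin(a),np.full(60,z)])
    q=((proj(s,P)-[u0,v0]+.5)*k-.5).astype(int);cv2.polylines(im,[q.reshape(-1,1,2)],True,col,1)
circ(92,55.2,.069,16,(0,0,255));circ(92,55,.065,7.8,(0,255,0));circ(92,-125,.0555,5,(255,0,0))
cv2.imwrite("pics/t13.png",im)
E
```

```text
(no output)
```

View pics/t13.png

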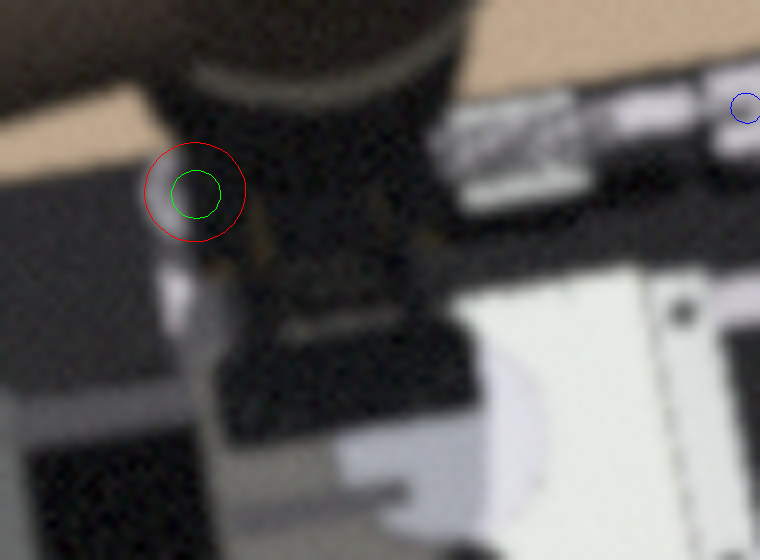

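The predicted ring (red) matches the visible ring edge at (150,190), and the post head is centred in it. Lowering in steps.

```bash
python3 -m inch '[{"ax":0,"ay":0,"az":0,"dx":0,"dy":0,"dz":2,"fingers":5},{"ax":0,"ay":0,"az":0,"dx":0,"dy":0,"dz":4,"fingers":5},{"ax":0,"ay":0,"az":0,"dx":0,"dy":0,"dz":5.5,"fingers":5}]'
python3 -c "from plan import *;where()"
python3 -m inch '[{"ax":0,"ay":0,"az":0,"dx":0,"dy":0,"dz":2,"fingers":5},{"ax":0,"ay":0,"az":0,"dx":0,"dy":0,"dz":3.5,"fingers":5}]'
python3 -c "from plan import *;where()"
python3 -m inch '[{"ax":0,"ay":0,"az":0,"dx":0,"dy":0,"dz":2,"fingers":5},{"ax":0,"ay":0,"az":0,"dx":0,"dy":0,"dz":2.5,"fingers":5}]'
python3 -c "from plan import *;where()"
```

```text
clock: 19.8
tool_pos: [0.6243, -0.0137, 0.0499]
orientation: [-180.0, -0.0, -80.9]
force: [0.6, -3.9, 0.9]
opening: 0.0119
19.8 tcp [ 0.6243 -0.0137  0.0499] rpy [-1.7999e+02 -1.0000e-02 -8.0910e+01] F [ 0.6 -3.9  0.9] M [-1.63 -0.06 -0.05] open 11.9 stage [92.  21.2] tray [  29.9 -358.3]
clock: 20.05
tool_pos: [0.6243, -0.0136, 0.0464]
orientation: [-180.0, -0.0, -80.9]
force: [-0.3, -3.3, 1.4]
opening: 0.0114
20.05 tcp [ 0.6243 -0.0136  0.0464] rpy [-179.98   -0.    -80.91] F [-0.3 -3.3  1.4] M [-1.62 -0.1  -0.08] open 11.4 stage [92.  21.4] tray [  29.9 -358.2]
clock: 20.3
tool_pos: [0.6242, -0.0136, 0.0437]
orientation: [180.0, -0.0, -80.9]
force: [0.6, -3.4, 0.5]
opening: 0.0117
20.3 tcp [ 0.6242 -0.0136  0.0437] rpy [179.99  -0.   -80.92] F [ 0.6 -3.4  0.5] M [-1.6  -0.19  0.02] open 11.7 stage [91.8 21.4] tray [  29.7 -358.1]
```

```bash
python3 -m inch '[{"ax":0,"ay":0,"az":0,"dx":3,"dy":0,"dz":0,"fingers":5},{"ax":0,"ay":0,"az":0,"dx":5,"dy":0,"dz":0,"fingers":5},{"ax":0,"ay":0,"az":0,"dx":5,"dy":0,"dz":0,"fingers":5}]'
python3 -c "from plan import *;where()"
python3 -m inch '[{"ax":0,"ay":0,"az":0,"dx":2,"dy":0,"dz":0,"fingers":5},{"ax":0,"ay":0,"az":0,"dx":2,"dy":0,"dz":0,"fingers":5}]'
python3 - <<'E'
from plan import *
where()
s=cam("top");crop(s,200,140,140,105,5.7,"pics/t14.png")
s=cam("scene");crop(s,170,120,133,100,6,"pics/s14.png")
E
```

```text
clock: 20.68
tool_pos: [0.625, -0.0187, 0.0438]
orientation: [-180.0, 0.0, -80.9]
force: [-0.2, -3.2, 0.4]
opening: 0.0117
20.68 tcp [ 0.625  -0.0187  0.0438] rpy [-1.800e+02  1.000e-02 -8.094e+01] F [-0.2 -3.2  0.4] M [-1.34 -0.2   0.06] open 11.7 stage [91.8 16.2] tray [  29.7 -363.3]
clock: 20.92
tool_pos: [0.6252, -0.0196, 0.0438]
orientation: [-180.0, 0.1, -80.9]
force: [0.4, 3.3, 0.1]
opening: 0.0119
20.93 tcp [ 0.6252 -0.0196  0.0438] rpy [-1.7999e+02  5.0000e-02 -8.0920e+01] F [0.4 3.3 0.1] M [ 1.22  0.4  -0.01] open 11.9 stage [91.9 15.2] tray [  29.7 -364.3]
```

View pics/s14.png

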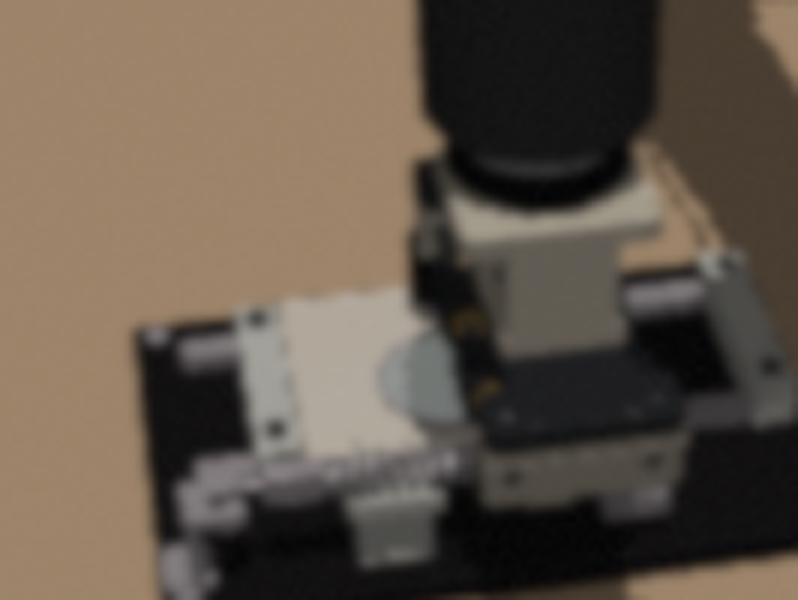

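View pics/t14.png

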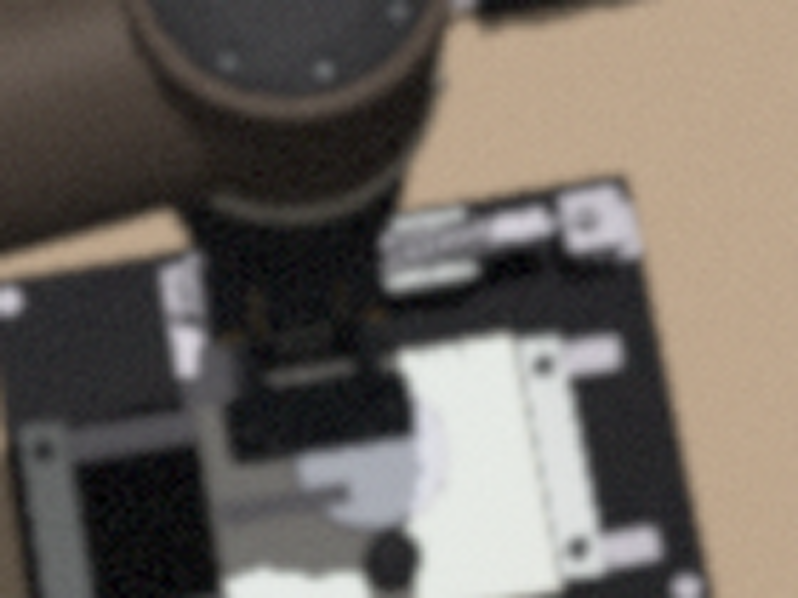

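The force flipped to +3.3 N after about 6 mm, so the ring caught on the neck. I'll release, go up and check.

```bash
python3 -m inch '[{"ax":0,"ay":0,"az":0,"dx":-1,"dy":0,"dz":0,"fingers":16},{"ax":0,"ay":0,"az":0,"dx":-1,"dy":0,"dz":0,"fingers":34},{"ax":0,"ay":0,"az":0,"dx":-1,"dy":0,"dz":0,"fingers":34},{"ax":0,"ay":0,"az":0,"dx":-1,"dy":0,"dz":-20,"fingers":34},{"ax":0,"ay":0,"az":0,"dx":-1,"dy":0,"dz":-60,"fingers":34},{"ax":0,"ay":0,"az":0,"dx":25,"dy":40,"dz":-100,"fingers":0},{"ax":0,"ay":0,"az":0,"dx":55,"dy":90,"dz":-100,"fingers":0},{"ax":0,"ay":0,"az":0,"dx":55,"dy":138,"dz":-100,"fingers":0}]'
python3 - <<'E'
from plan import *
where();x,y=W(ST,-46,-40);shift(x,y,.056,-80.9)
s=cam("top");crop(s,190,150,140,105,5.7,"pics/t15.png")
s=cam("scene");crop(s,170,120,133,100,6,"pics/s15.png")
E
```

```text
clock: 22.02
tool_pos: [0.4965, -0.0981, 0.1443]
orientation: [-179.9, -0.0, -81.0]
force: [0.4, 0.7, 0.3]
opening: 0.0092
22.02 tcp [ 0.4965 -0.0981  0.1443] rpy [-1.7994e+02 -1.0000e-02 -8.1030e+01] F [0.4 0.7 0.3] M [0.07 0.22 0.03] open 9.2 stage [-47.7 -41.9] tray [-110.4 -420.1]
d [-1.9 -1.6 88.3] a [-0.06 -0.01 -0.13]
```

View pics/s15.png

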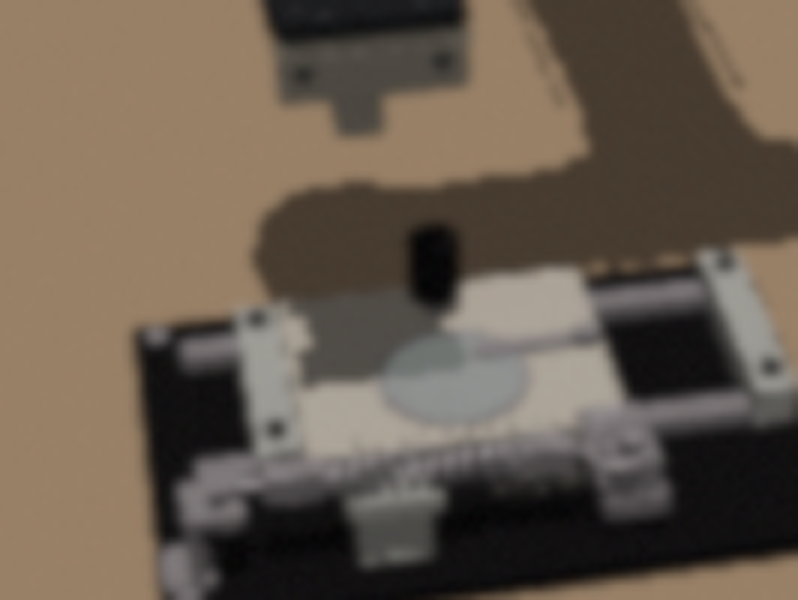

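View pics/t15.png

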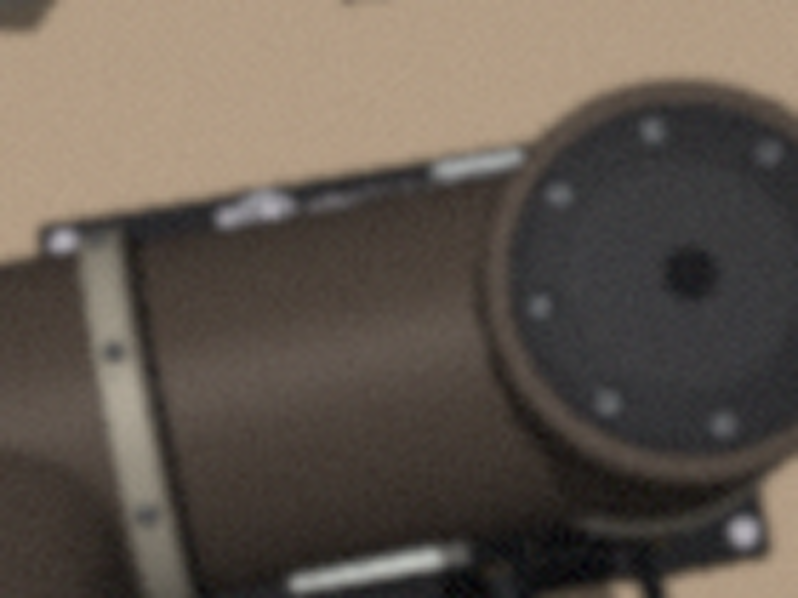

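The spring is stretched between the lug at (215,490) and the post at (620,450) in s15. I'll go down on the −y side of the knob.

```bash
python3 -m inch '[{"ax":0,"ay":0,"az":0,"dx":-1,"dy":-1.5,"dz":45,"fingers":0},{"ax":0,"ay":0,"az":0,"dx":-1,"dy":-1.5,"dz":75,"fingers":0},{"ax":0,"ay":0,"az":0,"dx":-1,"dy":-1.5,"dz":88,"fingers":0},{"ax":0,"ay":0,"az":0,"dx":-1,"dy":-1.5,"dz":88,"fingers":0},{"ax":0,"ay":0,"az":0,"dx":-8,"dy":-1.5,"dz":88,"fingers":0},{"ax":0,"ay":0,"az":0,"dx":-18,"dy":-1.5,"dz":88,"fingers":0},{"ax":0,"ay":0,"az":0,"dx":-28,"dy":-1.5,"dz":88,"fingers":0},{"ax":0,"ay":0,"az":0,"dx":-36,"dy":-1.5,"dz":88,"fingers":0}]'
python3 -c "from plan import *;where()"
```

```text
clock: 23.12
tool_pos: [0.4943, -0.0607, 0.057]
orientation: [-179.9, -0.1, -80.9]
force: [2.2, -5.6, -3.9]
opening: 0.0004
23.12 tcp [ 0.4943 -0.0607  0.057 ] rpy [-1.7989e+02 -5.0000e-02 -8.0890e+01] F [ 2.2 -5.6 -3.9] M [-2.65 -0.98 -0.04] open 0.4 stage [-43.9  -4.6] tray [-106.2 -382.8]
```

```bash
python3 -m inch '[{"ax":0,"ay":0,"az":0,"dx":-8,"dy":1,"dz":0,"fingers":0},{"ax":0,"ay":0,"az":0,"dx":-16,"dy":2,"dz":0,"fingers":0},{"ax":0,"ay":0,"az":0,"dx":-23,"dy":2,"dz":0,"fingers":0},{"ax":0,"ay":0,"az":0,"dx":-28,"dy":2,"dz":0,"fingers":0},{"ax":0,"ay":0,"az":0,"dx":-30,"dy":2,"dz":0,"fingers":0}]'
python3 -c "from plan import *;where()"
python3 -m inch '[{"ax":0,"ay":0,"az":0,"dx":-2,"dy":0,"dz":0,"fingers":0},{"ax":0,"ay":0,"az":0,"dx":-3,"dy":0,"dz":0,"fingers":0}]'
python3 -c "from plan import *;where()"
```

```text
clock: 23.75
tool_pos: [0.4882, -0.0315, 0.0574]
orientation: [-179.8, -0.1, -80.9]
force: [4.8, -8.4, -2.9]
opening: 0.0004
23.75 tcp [ 0.4882 -0.0315  0.0574] rpy [-1.7982e+02 -6.0000e-02 -8.0850e+01] F [ 4.8 -8.4 -2.9] M [-3.13 -1.5  -0.04] open 0.4 stage [-45.3  25.2] tray [-107.3 -353. ]
clock: 24.0
tool_pos: [0.4878, -0.029, 0.0574]
orientation: [-179.8, -0.1, -80.9]
force: [5.7, -14.4, -3.2]
opening: 0.0003
24.0 tcp [ 0.4878 -0.029   0.0574] rpy [-1.7983e+02 -9.0000e-02 -8.0850e+01] F [  5.7 -14.4  -3.2] M [-5.25 -2.16  0.04] open 0.3 stage [-45.3  27.7] tray [-107.3 -350.4]
```

```bash
python3 -m inch '[{"ax":0,"ay":0,"az":0,"dx":-2,"dy":0,"dz":0,"fingers":0},{"ax":0,"ay":0,"az":0,"dx":-2,"dy":0,"dz":0,"fingers":0}]'
python3 - <<'E'
from plan import *
where()
s=cam("scene");crop(s,170,120,133,100,6,"pics/s16.png")
E
```

```text
clock: 24.25
tool_pos: [0.4877, -0.0287, 0.0574]
orientation: [-179.9, -0.2, -80.8]
force: [9.9, -23.2, -4.9]
opening: 0.0006
24.25 tcp [ 0.4877 -0.0287  0.0574] rpy [-179.86   -0.21  -80.83] F [  9.9 -23.2  -4.9] M [-8.52 -3.39  0.05] open 0.6 stage [-45.3  28. ] tray [-107.3 -350.1]
```

View pics/s16.png

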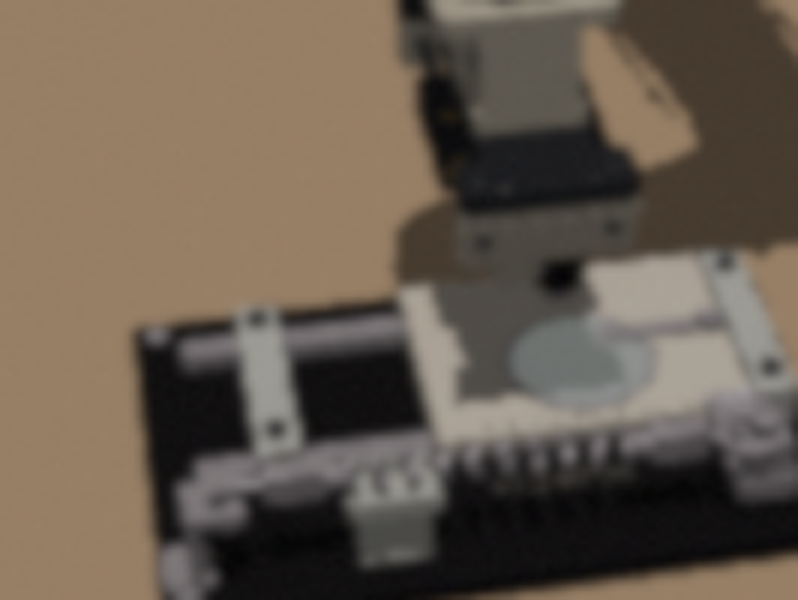

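The carriage is against the far stop at (745,320) in s16, with the spring stretched and hooked at both ends. Now I'll back off so the spring returns it, then rise.

```bash
python3 -m inch '[{"ax":0,"ay":0,"az":0,"dx":12,"dy":0,"dz":0,"fingers":0},{"ax":0,"ay":0,"az":0,"dx":25,"dy":0,"dz":0,"fingers":0},{"ax":0,"ay":0,"az":0,"dx":40,"dy":0,"dz":0,"fingers":0},{"ax":0,"ay":0,"az":0,"dx":55,"dy":0,"dz":0,"fingers":0},{"ax":0,"ay":0,"az":0,"dx":66,"dy":0,"dz":0,"fingers":0},{"ax":0,"ay":0,"az":0,"dx":74,"dy":0,"dz":0,"fingers":0},{"ax":0,"ay":0,"az":0,"dx":75,"dy":0,"dz":-40,"fingers":0},{"ax":0,"ay":0,"az":0,"dx":75,"dy":0,"dz":-90,"fingers":0}]'
python3 -m inch '[{"ax":0,"ay":0,"az":0,"dx":60,"dy":50,"dz":-40,"fingers":0},{"ax":0,"ay":0,"az":0,"dx":110,"dy":60,"dz":-60,"fingers":0},{"ax":0,"ay":0,"az":0,"dx":160,"dy":60,"dz":-60,"fingers":0},{"ax":0,"ay":0,"az":0,"dx":200,"dy":60,"dz":-60,"fingers":0},{"ax":0,"ay":0,"az":0,"dx":250,"dy":60,"dz":-60,"fingers":0},{"ax":0,"ay":0,"az":0,"dx":250,"dy":60,"dz":-60,"fingers":0}]'
python3 - <<'E'
from plan import *
where()
s=cam("scene");crop(s,170,120,133,100,6,"pics/s17.png")
s=cam("top");crop(s,190,150,140,105,5.7,"pics/t17.png")
E
```

```text
clock: 25.3
tool_pos: [0.4966, -0.1009, 0.1456]
orientation: [179.8, 0.0, -80.9]
force: [1.2, -0.3, 1.2]
opening: 0.0007
clock: 26.05
tool_pos: [0.4776, -0.3595, 0.2045]
orientation: [179.9, 0.1, -81.1]
force: [-0.2, 0.0, -0.5]
opening: 0.0006
26.05 tcp [ 0.4776 -0.3595  0.2045] rpy [ 1.799e+02  5.000e-02 -8.111e+01] F [-0.2  0.  -0.5] M [ 0.12  0.17 -0.05] open 0.6 stage [-107.7 -297. ] tray [-172.9 -674.6]
```

View pics/s17.png

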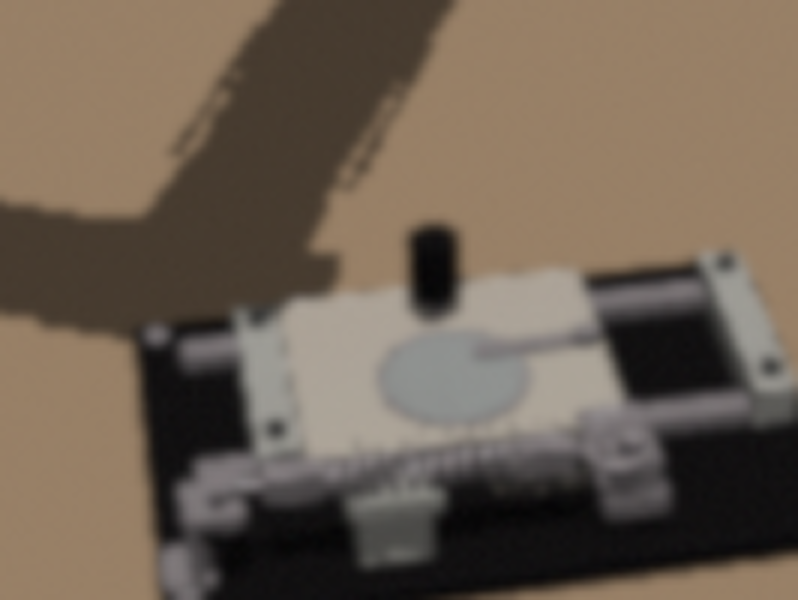

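View pics/t17.png

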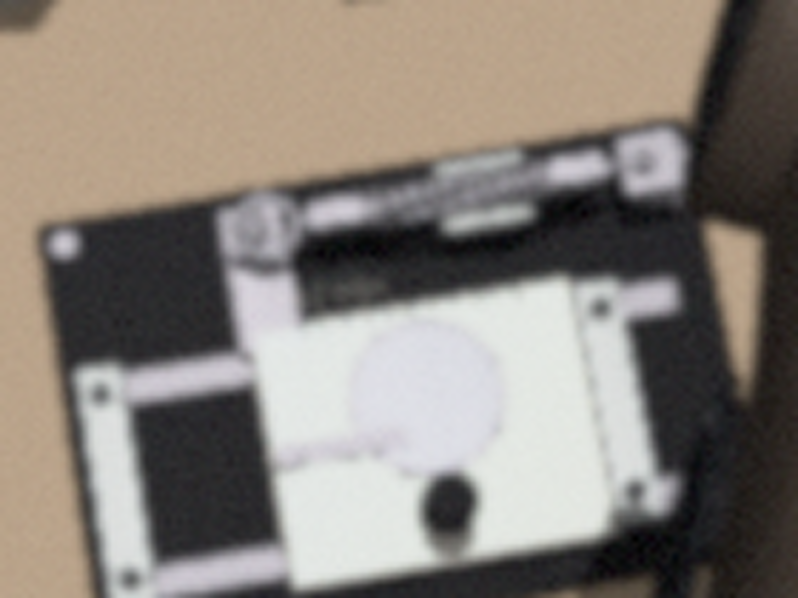

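The carriage is back: the knob at (448,503) in t17 is where it was at the stop in t4. The ring is round the post at (262,228), the leg is in the lug at (645,160), and the robot is clear.

```bash
python3 -c "
from plant import *
print(close_job())"
```

```text
the job is handed in; nothing more can be done
None
```

The job is done and handed in at about 26 s on the robot's clock. I got no verdict back, so what follows rests on my own checks.

- **Carriage in:** I pushed it to the lug-end stop. The push force rose to about 33 N there, and the plate touched the stop block in the pictures.
- **Spring on:** The leg went down into the lug hole with no contact force. I then stretched the spring by its eye plug, which pulled with about 3.9 N. The eye went over the post, and when I relaxed the pull it caught on the neck after about 6 mm.
- **Spring check:** I pushed the carriage out until it met the far stop, at about 23 N. When I backed off, the spring brought it back to the lug-end stop.
- **Last pictures:** The knob was where it had been at the stop. The ring was around the post and the leg was in the lug. The arm was clear of everything, with about 0 N on the tool.

**Checks that failed or disagreed:**
- My first two moves were refused because I had left out some keys; the arm did not move.
- The trained networks sometimes reported the wrong thing or were about 10 mm off for the lug and spring points. I used positions triangulated from features in both camera pictures instead.
- I did not measure the eye's height under the post head after letting go. The pictures and the way the ring caught are the evidence for it.
- I did not re-measure the dish, jar and screwdriver at the end. The arm stayed well above the dish and jar, and nothing was moved near the screwdriver.

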